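# Hang the griddle pans on the hook and close the keeper

### The arm

A 7-joint arm with a two-finger parallel gripper is mounted at the origin on the work surface. World frame = base frame: x ahead of the robot, y to its left, z up, the work surface at z = 0. Lengths are in m, angles in rad, forces in N, time in s.
With the tool pointing down it reaches from about 0.4 to 0.875 m from the base axis. Payload 19.3 kg.
Tool frame: the origin (TCP) lies at the very end of the fingers, on their centre line; the grasp point (between the pads) lies 19 mm behind it; z points along the fingers, y is the direction in which the jaws open and shut (so a half turn about z gives the same grasp; the last joint's range is limited). The gripper opens to 85 mm and grips with 20 to 120 N. Pads are 22 mm wide; open, the fingers measure 114 mm over their backs; the gripper's body (76 mm by 85 mm) begins 54 mm behind the grasp point. The pads swing forward as they close: fully open they stand 13 mm farther back than shut.
Start: joints at [-1.264, 0.521, -0.036, 1.599, 0.021, 1.021, -0.113], TCP at [0.23, 0.581, 0.231] pointing down, gripper open.
Joint ranges: [-2.91, 2.91], [-0.3, 2.13], [-1.5, 1.42], [0.17, 2.43], [-1.26, 4.41], [0.16, 1.93], [-2.52, 2.52]. Speed limits (rad/s): [1.89, 1.89, 2.39, 2.39, 3.01, 3.01, 3.01].

### API

Orientations are given as [roll, pitch, yaw] about the fixed x, y, z axes, in that order (R = Rz(yaw) Ry(pitch) Rx(roll)).
In Python, from workcell import bot, viewer gives the robot as it stands.
- The arm moves only by the shell command python3 -m creep 'ROWS' [FORCE]. ROWS is JSON, a list of rows, each an object of numbers: "rx", "ry", "rz": the turn, a rotation vector about the tool's x, y, z in degrees; "tx", "ty", "tz": the shift along the tool's x, y, z in mm; "hand": the closure, from -1 (fully open) to 1 (shut), so that 0 is half open. In form: [{"rx": .., "ry": .., "rz": .., "tx": .., "ty": .., "tz": .., "hand": ..}, ...]. A call has 1 to 8 rows; each row is the pose to reach, as a shift and turn from the pose commanded when the call began, along the tool's axes at that moment; what a row does not reach only later rows make up. A row lasts 1/10 s, in which the tool goes at most 50 mm and 8.59 degrees, less where a joint would pass 70% of its speed; a pose out of reach is approached as far as the arm can. A call with a gripper value outside its range is refused whole. The fingers move at their own pace and stop on an object; FORCE is the grip in N (left out, the last holds). Time passes only in rows, so rows that repeat a pose let the fingers close. It gives the time, the measured TCP pose, the force and the opening at its end, in the units of the state.
- bot.observe(): the state, without advancing time (a new reading comes with each control period).
- viewer.grab_frame(name): name is "side" or "top" or "wrist"; returns a dict with "pixels" (420x560x3 uint8, blue, green, red), "vertical_fov" (degrees; the focal length in pixels is half the picture's height over the tangent of half this angle, whatever the lens; pixels are square), "cx", "cy" (the principal point, pixels), "rvec" (rotation vector, rad) and "tvec" (3), from world to camera coordinates, as OpenCV has them; the wrist camera has in their place "tool_from_camera" (4x4, takes a point from camera to tool coordinates, whose origin is the TCP and whose axes are the flange's). Camera axes: x right, y down, z forward; pixel columns grow to the right and rows downward; lengths in m; the calibration is good to about 2 mm. A picture is of the moment at which its call begins: read the wrist's pose just before it. There is no depth.
- bot.job_done(): hands the job in, once; it reports no verdict.
Trained networks look in a picture, given as the dict that the camera call returned (one of the last four; its "shot" number tells which), for a name from the list of things; names that differ only in an ending like _2 or _b are one class to them, and where a whole thing is asked for, a point or a joint stands for the part that bears it (a point fixed in the world has none). Each returns a list of dicts, best first, with "score" (0 to 1); they miss things now and then, are a little off and sometimes report something else, mostly with a low value. They report only what shows in the picture. A call takes as long as a camera call. They do not tell look-alikes from the thing itself.
- viewer.outline_of(target, picture): "mask" (420x560 bool, what is visible of it) and "bbox" ([left, top, right, bottom] in pixels, round what is visible of it).
The state is a dict: "clock": time; "qpos": joint angles; "qd": joint speeds; "joint_efforts": joint torques, N m; "position": TCP position; "tool_rot": TCP orientation; "force": force on the tool from outside, world axes, zero at the start; "moment": the same for the moment, N m; "grip_width": finger opening in m.
Only numpy, scipy, OpenCV 4.12 (cv2) and the standard library are available. Lean on these libraries where they do the work, as an engineer would, in place of code of your own. Each camera call takes 0.05 s, during which the arm holds its last target.

### The job

The largest square griddle pan already hangs on the hook. Take the other two from the slotted rack and hang them on the same hook by the slots in their handles, the middle-sized one first and then the smallest, and let go of each so that it hangs freely. Then push the keeper slide all the way to its end stop in front of the hook so that nothing can slip off, leaving the other dishes where they are.

Things in the scene. Friction and masses are not known exactly. Their poses are not given: they have to be found in the camera images.
- pan_large_grip (a point): Centre of the black grip block (10 mm thick along x, 40 wide along y, 44 high along z) at the handle's end of the largest square griddle pan. z runs along the handle away from the pan, y across its width, x through its thickness. In the handle, 22 to 62 mm below this point, is an open slot 26 mm wide; its flat upper edge rests on the hook. Pan's lower edge 176 mm below this point.
- pan_large: The largest pan, aluminium with black handle: square body 108 x 108 x 14 mm, 198 mm long in all; alike front and back for this job. Origin at the middle of its lower edge, axes as its grip. It already hangs loose on the hook, about 35 mm out from the post's axis.
- pan_mid_grip (a point): Centre of the black grip block (10 mm thick along x, 40 wide along y, 44 high along z) at the handle's end of the middle square griddle pan. z runs along the handle away from the pan, y across its width, x through its thickness. In the handle, 22 to 62 mm below this point, is an open slot 26 mm wide; its flat upper edge rests on the hook. Pan's lower edge 156 mm below this point.
- pan_mid: The middle pan, aluminium with black handle: square body 88 x 88 x 14 mm, 178 mm long in all; alike front and back for this job. Origin at the middle of its lower edge, axes as its grip. Starts upright, handle up, in one of the rack's two slots (which one varies).
- pan_small_grip (a point): Centre of the black grip block (10 mm thick along x, 40 wide along y, 44 high along z) at the handle's end of the smallest square griddle pan. z runs along the handle away from the pan, y across its width, x through its thickness. In the handle, 22 to 62 mm below this point, is an open slot 26 mm wide; its flat upper edge rests on the hook. Pan's lower edge 136 mm below this point.
- pan_small: The smallest pan, aluminium with black handle: square body 68 x 68 x 14 mm, 158 mm long in all; alike front and back for this job. Origin at the middle of its lower edge, axes as its grip. Starts upright, handle up, in one of the rack's two slots (which one varies).
- hook_root (a point): Top of the hook arm where it meets the post's axis (post 18 mm thick, 30 mm higher than this), 210 mm above the table. The arm is a level 8 mm steel rod along this frame's -x for 168 mm; there it turns up and ends 184 mm out, its end 10 mm higher than the level part. z up. The stand is fixed.
- keeper_grip (a point): Centre of the black block (26 mm along x, 22 along y, 40 high) on top of the keeper, an upright 10 mm bar on a cross slide just beyond the hook's end, 205 mm out from the post's axis. Axes as hook_root; it is 38 mm above the arm's top. Pushing it to this frame's +y moves the keeper in front of the hook.
- keeper (a joint): Travel of the keeper slide, m: 0 is open (bar 110 mm to the -y side of the arm), 0.110 is the end stop, bar straight in front of the hook's end. Starts between 0 and 0.03. No spring, about 2 N of friction: it stays where it is left.
- rack: Fixed slotted rack: tray 100 mm (x) by 270 mm (y), 10 mm thick, origin under its centre; two slots at y = +-67 mm, each along y between wire hoops 110 mm long whose tops are 58 mm above the origin, free gap 19 mm along x. The pans stand on the tray in the slots, their thickness along x.
- cup: White plastic cup, 85 mm high, 72 mm across the rim, standing. Bystander; origin at the centre of its underside.
- saucer: White ceramic saucer, 120 mm across, 18 mm high. Bystander; origin at the centre of its underside.
- steam_weight: Steel steam weight, 38 mm across, 50 mm high, standing. Bystander; origin at the centre of its underside.
- pot: Aluminium pot, 176 mm across, 110 mm high, its swing handle folded down. Bystander; origin at the centre of its underside.
- spoon: Steel spoon 190 mm long, lying. Bystander; origin within its length.
Things that resemble listed ones, but are neither listed nor needed, are in the scene too. Leave any yellow look-alike of the pan_large alone. What is shaped like the pan_small but yellow is not meant.

How it is judged:
On the way, in this order (a step that is already met when the one before it is completed fails the run):
1. the middle pan hangs freely on the hook, let go (x of pan_mid_grip in the frame of hook_root between -0.175 and -0.012 m and y of pan_mid_grip in the frame of hook_root between -0.014 and 0.014 m and z of pan_mid_grip in the frame of hook_root between 0.015 and 0.029 m and angle between pan_mid_grip's own z axis and vertical below 0.2 rad and angle between the x axis of pan_mid_grip and the x axis of hook_root, either way round below 0.5 rad and contact force between the fingers and pan_mid below 0.1 N and linear speed of pan_mid below 0.04 m/s), for 0.2 s.
2. the smallest pan hangs freely on the hook, let go (x of pan_small_grip in the frame of hook_root between -0.175 and -0.012 m and y of pan_small_grip in the frame of hook_root between -0.014 and 0.014 m and z of pan_small_grip in the frame of hook_root between 0.015 and 0.029 m and angle between pan_small_grip's own z axis and vertical below 0.2 rad and angle between the x axis of pan_small_grip and the x axis of hook_root, either way round below 0.5 rad and contact force between the fingers and pan_small below 0.1 N and linear speed of pan_small below 0.04 m/s), for 0.2 s.
3. the keeper is at its end stop (value of joint keeper above 0.105 m), for 0.2 s.
At the end, for the whole second after the job is handed in: All three pans hang at rest and untouched on the arm by their slots (grip centre 12-175 mm out, within 14 mm sideways, 15-29 mm above the arm, upright within 0.2 rad, square within 0.5 rad, under 0.04 m/s); keeper beyond 105 of 110 mm (all of step 1 and all of step 2 and x of pan_large_grip in the frame of hook_root between -0.175 and -0.012 m and y of pan_large_grip in the frame of hook_root between -0.014 and 0.014 m and z of pan_large_grip in the frame of hook_root between 0.015 and 0.029 m and angle between pan_large_grip's own z axis and vertical below 0.2 rad and angle between the x axis of pan_large_grip and the x axis of hook_root, either way round below 0.5 rad and contact force between the fingers and pan_large below 0.1 N and linear speed of pan_large below 0.04 m/s and value of joint keeper above 0.105 m).
It fails at once if the smallest pan was put on the hook while the middle one was not on it (x of pan_small_grip in the frame of hook_root between -0.175 and -0.012 m and y of pan_small_grip in the frame of hook_root between -0.014 and 0.014 m and z of pan_small_grip in the frame of hook_root between 0.015 and 0.029 m and angle between pan_small_grip's own z axis and vertical below 0.2 rad and angle between the x axis of pan_small_grip and the x axis of hook_root, either way round below 0.5 rad and distance between pan_mid_grip and hook_root above 0.25 m).
It fails at once if the largest pan fell off the hook (z of pan_large_grip in the frame of hook_root below -0.02 m).
It fails at once if a bystander (cup, saucer, steam weight, pot or spoon) was pushed more than 30 mm (distance of any of cup, saucer, steam_weight, pot, spoon from where it was at the start of the episode above 0.03 m).
It also fails if it takes over 72 s, if anything falls off the work surface, if the arm or the gripper's body presses on something with over 40 N, if the wrist force passes 120 N, or if a joint passes its speed limit or range.

## Working session

There is one attempt and no reset: what is moved stays moved. The work goes in short steps, Python scripts to look and compute and a shell command to move; the robot and the scene stay as the last step left them, time stands still between calls to the robot, and variables do not carry over. Pictures are saved under pics/ and viewed, and the job is handed in when it is done.

```bash
mkdir -p pics; cat > h.py <<'E'
import numpy as np,cv2
from workcell import bot,viewer
from scipy.spatial.transform import Rotation as R
def K(p):
    f=210/np.tan(np.radians(p["vertical_fov"])/2)
    return np.array([[f,0,p["cx"]],[0,f,p["cy"]],[0,0,1]])
def save(p,n): cv2.imwrite(f"pics/{n}.png",np.ascontiguousarray(p["pixels"]))
E
ls; python3 - <<'E'
from h import *
s=bot.observe();print({k:np.round(v,3) for k,v in s.items()})
for n in ("side","top","wrist"):
    p=viewer.grab_frame(n);save(p,n+"0");print({k:v for k,v in p.items() if k!="pixels"})
E
```

```text
h.py
pics
{'clock': np.float64(0.0), 'qpos': array([-1.264,  0.522, -0.036,  1.6  ,  0.021,  1.021, -0.113]), 'qd': array([-0.   , -0.001,  0.   , -0.   , -0.001, -0.001, -0.001]), 'joint_efforts': array([ 2.0000e-03, -9.2708e+01,  1.9810e+00, -3.6993e+01,  1.8000e-02,
        8.0000e-03,  0.0000e+00]), 'position': array([0.23 , 0.581, 0.231]), 'tool_rot': array([-3.14 ,  0.   ,  2.765]), 'force': array([ 0.459, -0.147,  0.358]), 'moment': array([-0.028,  0.037, -0.017]), 'grip_width': np.float64(0.085)}
{'vertical_fov': 49.17404312169347, 'cx': 277.5426904265912, 'cy': 211.41401401804356, 'rvec': array([ 2.20155616, -0.22443666,  0.08212976]), 'tvec': array([-0.44747504,  0.20581721,  1.23527465]), 'shot': 1}
{'vertical_fov': 43.147396267201266, 'cx': 280.088980578887, 'cy': 209.826439274706, 'rvec': array([ 2.09972948, -2.10458385,  0.2356797 ]), 'tvec': array([0.02309328, 0.52471855, 1.60579228]), 'shot': 2}
{'vertical_fov': 60.15822683315835, 'cx': 275.53973348315446, 'cy': 206.69011180530794, 'tool_from_camera': array([[-7.39770925e-04, -9.50870731e-01, -3.09587314e-01,
         7.91730003e-02],
       [ 9.99999574e-01, -5.32543023e-04, -7.53877906e-04,
        -1.18210287e-03],
       [ 5.51971872e-04, -3.09587740e-01,  9.50870720e-01,
        -1.43138488e-01],
       [ 0.00000000e+00,  0.00000000e+00,  0.00000000e+00,
         1.00000000e+00]]), 'shot': 3}
```

View pics/side0.png

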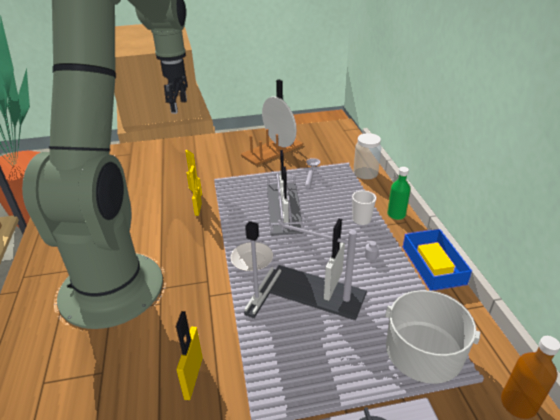

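View pics/top0.png

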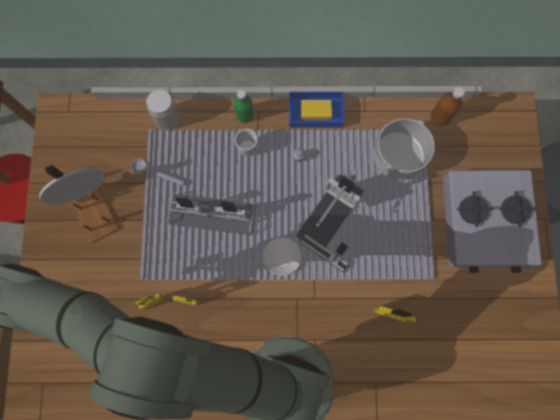

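View pics/wrist0.png

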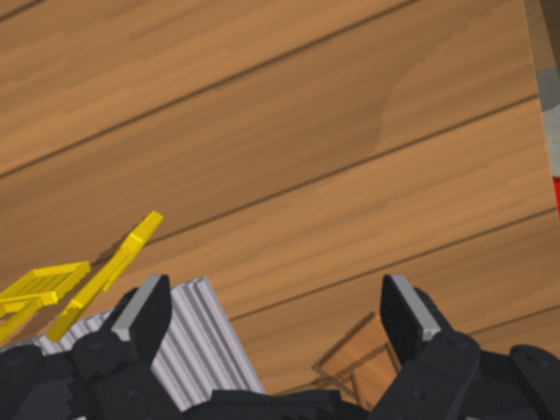

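```bash
python3 - <<'E'
from h import *
a=cv2.imread("pics/side0.png");b=cv2.imread("pics/top0.png")
r=cv2.INTER_CUBIC
cv2.imwrite("pics/z1.png",cv2.resize(a[130:330,220:400],None,fx=3.0,fy=3.0,interpolation=r)[:600])
cv2.imwrite("pics/z2.png",cv2.resize(b[165:285,155:375],None,fx=3.6,fy=3.6,interpolation=r))
p=viewer.grab_frame("side");q=viewer.grab_frame("top")
for n in ["pan_large_grip","pan_mid_grip","pan_small_grip","keeper_grip","pan_large","pan_mid","pan_small","rack","keeper","cup","saucer","steam_weight","pot","spoon","hook_root"]:
  for nm,im in (("side",p),("top",q)):
    try:
      for d in viewer.outline_of(n,im)[:3]:
        ys,xs=np.nonzero(d["mask"]); print(n,nm,round(d["score"],2),np.round(d["bbox"]),round(xs.mean(),1),round(ys.mean(),1),len(xs))
    except Exception as e: print(n,e)
E
```

```text
pan_large_grip side 0.98 [176. 310. 203. 398.] 187.7 354.6 1541
pan_large_grip side 0.94 [323. 218. 345. 301.] 334.2 261.3 946
pan_large_grip top 0.89 [330. 179. 360. 208.] 343.5 190.8 519
pan_large_grip top 0.74 [373. 308. 416. 322.] 395.0 313.4 315
pan_mid_grip side 0.63 [284. 169. 288. 221.] 284.6 196.7 253
pan_mid_grip side 0.2 [229. 242. 272. 270.] 251.0 256.4 833
pan_mid_grip top 0.59 [214. 202. 247. 218.] 230.3 210.3 310
pan_mid_grip top 0.27 [293. 148. 305. 166.] 298.9 154.7 113
pan_mid_grip top 0.17 [330. 247. 344. 262.] 338.9 252.2 156
pan_small_grip side 0.74 [188. 167. 202. 218.] 195.2 193.1 290
pan_small_grip side 0.5 [183. 152. 199. 187.] 190.5 166.0 152
pan_small_grip top 0.67 [168. 194. 258. 234.] 211.7 216.0 1923
pan_small_grip top 0.61 [173. 296. 196. 307.] 185.4 299.4 160
pan_small_grip top 0.51 [174. 197. 200. 211.] 186.3 204.3 280
keeper_grip side 0.7 [245. 222. 265. 303.] 253.4 255.8 546
keeper_grip top 0.53 [330. 245. 344. 261.] 338.5 253.0 140
pan_large side 0.96 [180. 312. 205. 400.] 187.7 355.3 1512
pan_large side 0.65 [325. 218. 345. 302.] 334.4 262.7 877
p
[... 1170 characters left out ...]
229. 242. 273. 271.] 251.4 256.3 910
saucer top 0.93 [264. 237. 303. 276.] 282.3 255.9 1066
steam_weight side 0.72 [365. 243. 378. 260.] 371.8 250.4 188
steam_weight top 0.7 [296. 148. 307. 164.] 298.8 154.5 111
pot side 0.77 [386. 292. 479. 384.] 429.2 335.8 6696
pot top 0.75 [373. 120. 437. 179.] 402.9 148.0 2823
pot top 0.49 [292. 146. 308. 166.] 298.8 154.4 118
pot top 0.35 [331. 243. 347. 263.] 338.5 252.8 200
spoon side 0.57 [306. 156. 319. 188.] 311.0 170.6 194
spoon top 0.63 [133. 158. 186. 186.] 153.3 170.6 375
hook_root side 0.97 [244. 220. 367. 320.] 304.6 281.1 4671
hook_root side 0.73 [303. 158. 319. 188.] 310.5 171.0 216
hook_root top 0.76 [296. 168. 367. 270.] 328.4 224.0 2516
```

View pics/z1.png

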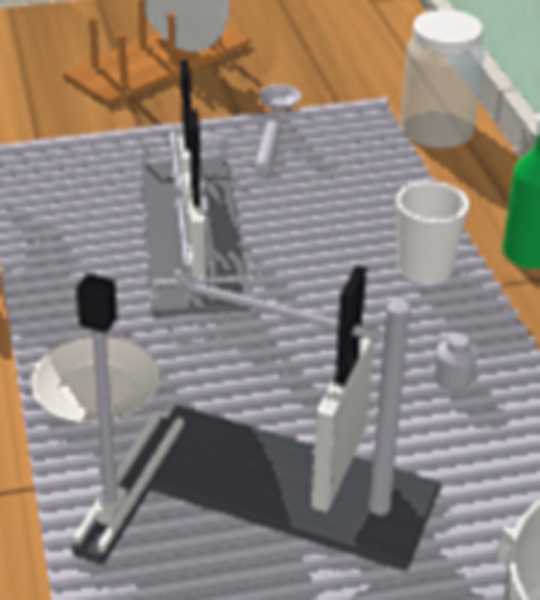

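View pics/z2.png

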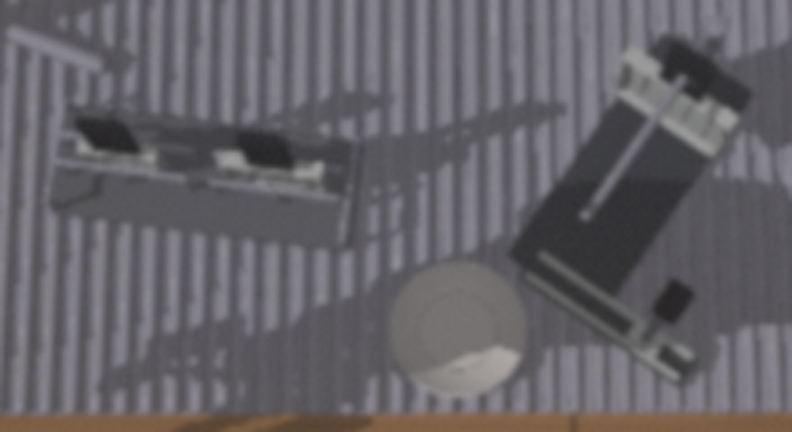

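```bash
cat >> h.py <<'E'
def P(p): return np.hstack([cv2.Rodrigues(p["rvec"])[0],np.reshape(p["tvec"],(3,1))])
def tri(p,a,q,b):
    a=cv2.undistortPoints(np.array([[a]],float),K(p),None).reshape(2,1);b=cv2.undistortPoints(np.array([[b]],float),K(q),None).reshape(2,1)
    X=cv2.triangulatePoints(P(p),P(q),a,b).ravel();return X[:3]/X[3]
def ray(p,a,z):
    M=P(p);d=M[:,:3].T@np.linalg.inv(K(p))@np.array([a[0],a[1],1.]);c=-M[:,:3].T@M[:,3];return c+d*(z-c[2])/d[2]
def prj(p,X): return cv2.projectPoints(np.atleast_2d(X).astype(float),p["rvec"],p["tvec"],K(p),None)[0].reshape(-1,2)
E
python3 - <<'E'
from h import *
p=viewer.grab_frame("side");q=viewer.grab_frame("top")
s=lambda x,y:(220+(x+.5)/3-.5,130+(y+.5)/3-.5); t=lambda x,y:(155+(x+.5)/3.6-.5,165+(y+.5)/3.6-.5)
for n,a,b in [("tip",s(182,275),t(587,215)),("keeperblk",s(97,303),t(673,302)),("panLtop",s(360,270),t(685,48)),("gripA(far)",s(187,95),t(108,135)),("gripB",s(192,150),t(262,148))]:
    X=tri(p,a,q,b);print(n,X.round(3),(prj(p,X)-a).round(1),(prj(q,X)-b).round(1), )
print("tip z.216",ray(p,s(182,275),.216),ray(q,t(587,215),.216))
print("blk .248",ray(p,s(97,303),.248),ray(q,t(673,302),.248))
for z in(.146,.166):print("A",z,ray(q,t(108,135),z),ray(p,s(187,95),z),"B",ray(q,t(262,148),z),ray(p,s(192,150),z))
print("post top",ray(p,s(398,305),.24))
for c in [(55,205),(350,248),(358,145),(70,103)]: print("rack corner",ray(q,t(*c),.01))
E
```

```text
tip [ 0.449 -0.084  0.214] [[-0.8  0.2]] [[ 0.  -0.7]]
keeperblk [ 0.374 -0.146  0.248] [[-0.4  0.1]] [[-0.  -0.4]]
panLtop [ 0.572 -0.16   0.256] [[-0.6  0.2]] [[ 0.1 -0.5]]
gripA(far) [0.531 0.306 0.145] [[-0.6  0.2]] [[ 0.  -0.7]]
gripB [0.513 0.177 0.161] [[ 0.3 -0.1]] [[-0.   0.3]]
tip z.216 [ 0.45086979 -0.08628217  0.216     ] [ 0.44674753 -0.08399542  0.216     ]
blk .248 [ 0.37506733 -0.14596226  0.248     ] [ 0.37309533 -0.14559001  0.248     ]
A 0.146 [0.52912598 0.30597317 0.146     ] [0.53320279 0.30567516 0.146     ] B [0.51776014 0.1783552  0.146     ] [0.51668607 0.19896412 0.146     ]
A 0.166 [0.52424526 0.30225543 0.166     ] [0.52678255 0.27234934 0.166     ] B [0.51302738 0.17629879 0.166     ] [0.51070764 0.16849281 0.166     ]
post top [ 0.59549141 -0.18742863  0.24      ]
rack corner [0.49810245 0.37615498 0.01      ]
rack corner [0.45848173 0.11235008 0.01      ]
rack corner [0.55250025 0.10606685 0.01      ]
rack corner [0.59216929 0.3667361  0.01      ]
```

```bash
cat >> h.py <<'E'
def goto(pos,yaw,roll=np.pi):
    s=bot.observe();R0=R.from_euler('xyz',s["tool_rot"]);Rt=R.from_euler('xyz',[roll,0,np.radians(yaw)])
    t=R0.inv().apply(np.array(pos)-s["position"])*1000;r=(R0.inv()*Rt).as_rotvec(degrees=True)
    print("clock",round(float(s["clock"]),2),"t",t.round(1),"r",r.round(2),"pos",np.round(s["position"],4),"rot",np.round(np.degrees(s["tool_rot"]),2),"w",round(float(s["grip_width"]),4),"F",np.round(s["force"],1))
E
python3 -c "
from h import *
goto([.50,.185,.33],81.4)"
```

```text
clock 1.85 t [-396.8 -269.   -98.7] r [-0.    0.   77.01] pos [0.23   0.5811 0.2313] rot [-180.      0.    158.41] w 0.0853 F [ 0.1 -0.3 -0.9]
```

```bash
python3 -m creep '[{"tz":-99},{"tx":-397,"ty":-269,"tz":-99,"rz":77},{"tx":-397,"ty":-269,"tz":-99,"rz":77},{"tx":-397,"ty":-269,"tz":-99,"rz":77},{"tx":-397,"ty":-269,"tz":-99,"rz":77},{"tx":-397,"ty":-269,"tz":-99,"rz":77},{"tx":-397,"ty":-269,"tz":-99,"rz":77},{"tx":-397,"ty":-269,"tz":-99,"rz":77}]' 60; python3 -c "
from h import *
goto([.50,.185,.33],81.4)"
```

```text
clock 1.85 t [-396.8 -269.   -98.7] r [-0.    0.   77.01] pos [0.23   0.5811 0.2313] rot [-180.      0.    158.41] w 0.0853 F [ 0.1 -0.3 -0.9]schema error: expected keys rx, ry, rz, tx, ty, tz, hand
```

```bash
python3 -m creep '[{"rx":0,"ry":0,"rz":0,"tx":0,"ty":0,"tz":-99,"hand":-1},{"rx":0,"ry":0,"rz":77,"tx":-397,"ty":-269,"tz":-99,"hand":-1},{"rx":0,"ry":0,"rz":77,"tx":-397,"ty":-269,"tz":-99,"hand":-1},{"rx":0,"ry":0,"rz":77,"tx":-397,"ty":-269,"tz":-99,"hand":-1},{"rx":0,"ry":0,"rz":77,"tx":-397,"ty":-269,"tz":-99,"hand":-1},{"rx":0,"ry":0,"rz":77,"tx":-397,"ty":-269,"tz":-99,"hand":-1},{"rx":0,"ry":0,"rz":77,"tx":-397,"ty":-269,"tz":-99,"hand":-1},{"rx":0,"ry":0,"rz":77,"tx":-397,"ty":-269,"tz":-99,"hand":-1}]' 60; python3 -c "
from h import *
goto([.50,.185,.33],81.4)"
```

```text
clock: 2.65
position: [0.4269, 0.2917, 0.3174]
tool_rot: [3.141, -0.001, 1.709]
force: [1.1, 0.5, -0.1]
grip_width: 0.0854
clock 2.65 t [-115.7   57.7  -12.6] r [ 0.02 -0.04 16.5 ] pos [0.4269 0.2917 0.3174] rot [ 1.7997e+02 -3.0000e-02  9.7900e+01] w 0.0854 F [ 1.1  0.5 -0.1]
```

```bash
python3 -m creep '[{"rx":0,"ry":0,"rz":10,"tx":-60,"ty":35,"tz":-5,"hand":-1},{"rx":0,"ry":0,"rz":10,"tx":-85,"ty":45,"tz":-5,"hand":-1},{"rx":0,"ry":0,"rz":10,"tx":-85,"ty":45,"tz":-5,"hand":-1},{"rx":0,"ry":0,"rz":10,"tx":-85,"ty":45,"tz":-5,"hand":-1},{"rx":0,"ry":0,"rz":10,"tx":-85,"ty":45,"tz":-5,"hand":-1}]' 60; python3 -c "
from h import *
goto([.513,.177,.147],81.4)
p=viewer.grab_frame('wrist');save(p,'w1')
for n in ('pan_mid_grip','pan_mid','pan_small'):
  for d in viewer.outline_of(n,p)[:2]: print(n,d['score'],d['bbox'])
"
```

```text
clock: 3.15
position: [0.4823, 0.2167, 0.3218]
tool_rot: [-3.141, -0.0, 1.542]
force: [-0.2, -0.3, -0.7]
grip_width: 0.0853
clock 3.15 t [-38.9  31.9 174.7] r [-0.02 -0.01  6.94] pos [0.4823 0.2167 0.3218] rot [-1.7998e+02 -1.0000e-02  8.8340e+01] w 0.0853 F [-0.2 -0.3 -0.7]
pan_mid_grip 0.89 [293.5, 158.3, 329.3, 268.4]
pan_mid 0.73 [291.4, 158.6, 328.4, 268.9]
pan_small 0.75 [1.8, 48.1, 86.1, 116.7]
pan_small 0.7 [308.5, 34.2, 352.7, 112.3]
```

View pics/w1.png

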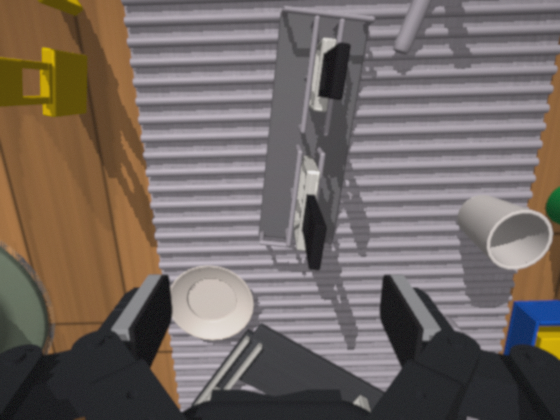

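```bash
cat >> h.py <<'E'
def wcam(s,p):
    T=np.eye(4);T[:3,:3]=R.from_euler('xyz',s["tool_rot"]).as_matrix();T[:3,3]=s["position"];return T@p["tool_from_camera"]
def wray(s,p,a,z):
    M=wcam(s,p);d=M[:3,:3]@np.linalg.inv(K(p))@np.array([a[0],a[1],1.]);return M[:3,3]+d*(z-M[2,3])/d[2]
def wprj(s,p,X):
    M=np.linalg.inv(wcam(s,p));Y=np.atleast_2d(X)@M[:3,:3].T+M[:3,3];u=Y@K(p).T;return u[:,:2]/u[:,2:]
E
python3 - <<'E'
from h import *
a=cv2.imread("pics/w1.png");cv2.imwrite("pics/z3.png",cv2.resize(a[20:290,255:375],None,fx=5,fy=5,interpolation=cv2.INTER_CUBIC)[600:])
cv2.imwrite("pics/z4.png",cv2.resize(a[20:140,255:375],None,fx=5,fy=5,interpolation=cv2.INTER_CUBIC))
E
python3 - <<'E'
from h import *
a=cv2.imread("pics/w1.png")
c=cv2.resize(a[150:275,255:375],None,fx=4.8,fy=4.8,interpolation=cv2.INTER_CUBIC);cv2.imwrite("pics/z3.png",c)
E
```

```text
(no output)
```

View pics/z3.png

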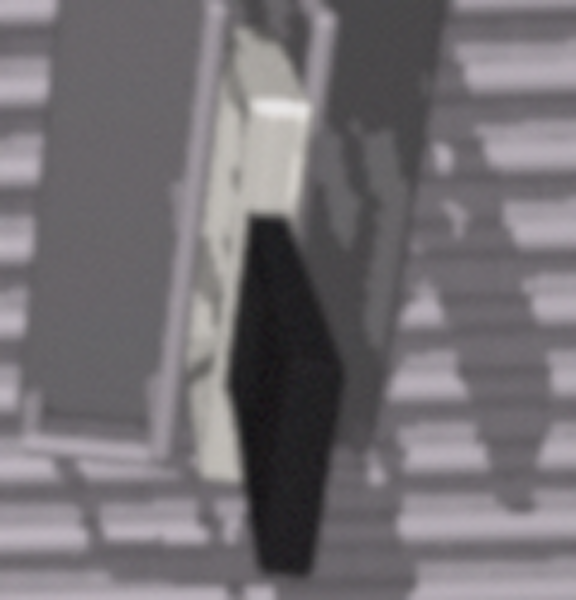

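View pics/z4.png

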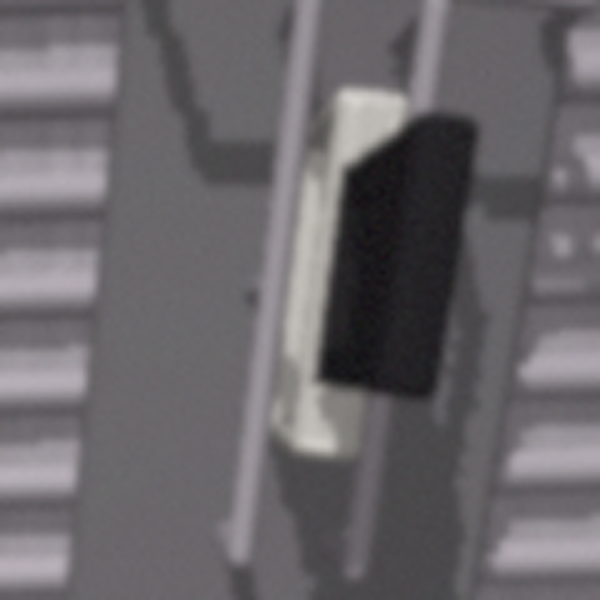

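```bash
python3 - <<'E'
from h import *
s=bot.observe();p=viewer.grab_frame("wrist")
f=lambda x,y:(255+x/4.8-.4,150+y/4.8-.4)
for c in [(343,368),(310,575),(262,573),(285,365)]: print("mid",wray(s,p,f(*c),.188).round(4))
g=lambda x,y:(255+x/5-.4,20+y/5-.4)
for c in [(475,122),(435,395),(378,390),(420,115)]: print("small",wray(s,p,g(*c),.168).round(4))
print(s["position"],s["tool_rot"])
E
```

```text
mid [0.5225 0.1865 0.188 ]
mid [0.5172 0.1473 0.188 ]
mid [0.5087 0.148  0.188 ]
mid [0.5127 0.1873 0.188 ]
small [0.541  0.3249 0.168 ]
small [0.5361 0.2857 0.168 ]
small [0.5271 0.2867 0.168 ]
small [0.5327 0.3261 0.168 ]
[0.48241072 0.21663217 0.32182743] [-3.14141257e+00 -7.07378253e-05  1.54185812e+00]
```

```bash
python3 -c "
from h import *
goto([.515,.167,.147],82)"
```

```text
clock 3.4 t [-48.5  33.9 174.9] r [-0.01 -0.    6.32] pos [0.4825 0.2165 0.3219] rot [-180.     -0.     88.32] w 0.0853 F [-0.6  0.2 -0.2]
```

```bash
python3 -m creep '[{"rx":0,"ry":0,"rz":6.3,"tx":-48,"ty":34,"tz":0,"hand":-1},{"rx":0,"ry":0,"rz":6.3,"tx":-48,"ty":34,"tz":40,"hand":-1},{"rx":0,"ry":0,"rz":6.3,"tx":-48,"ty":34,"tz":90,"hand":-1},{"rx":0,"ry":0,"rz":6.3,"tx":-48,"ty":34,"tz":105,"hand":-1},{"rx":0,"ry":0,"rz":6.3,"tx":-48,"ty":34,"tz":105,"hand":-1},{"rx":0,"ry":0,"rz":6.3,"tx":-48,"ty":34,"tz":105,"hand":-1}]' 60; python3 -c "
from h import *
goto([.515,.167,.147],82)
p=viewer.grab_frame('wrist');save(p,'w2')"
```

```text
clock: 4.0
position: [0.5157, 0.1671, 0.2176]
tool_rot: [3.141, -0.0, 1.431]
force: [-0.7, 0.4, 0.0]
grip_width: 0.0854
clock 4.0 t [-0.2 -0.8 70.6] r [ 0.03 -0.01 -0.03] pos [0.5157 0.1671 0.2176] rot [ 1.7997e+02 -1.0000e-02  8.1970e+01] w 0.0854 F [-0.7  0.4  0. ]
```

View pics/w2.png

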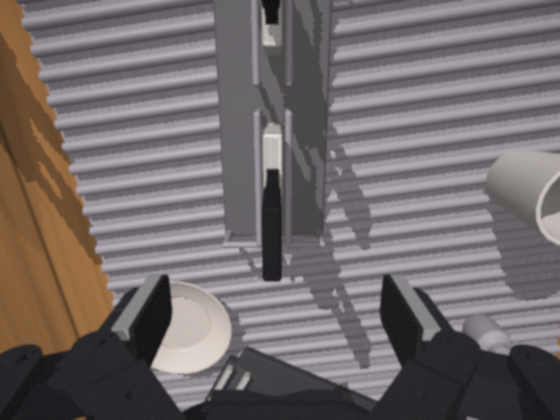

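```bash
python3 -m creep '[{"rx":0,"ry":0,"rz":0,"tx":0,"ty":-2,"tz":40,"hand":-1},{"rx":0,"ry":0,"rz":0,"tx":0,"ty":-2,"tz":70,"hand":-1},{"rx":0,"ry":0,"rz":0,"tx":0,"ty":-2,"tz":70,"hand":-1},{"rx":0,"ry":0,"rz":0,"tx":0,"ty":-2,"tz":70,"hand":1},{"rx":0,"ry":0,"rz":0,"tx":0,"ty":-2,"tz":70,"hand":1},{"rx":0,"ry":0,"rz":0,"tx":0,"ty":-2,"tz":70,"hand":1},{"rx":0,"ry":0,"rz":0,"tx":0,"ty":-2,"tz":70,"hand":1},{"rx":0,"ry":0,"rz":0,"tx":0,"ty":-2,"tz":70,"hand":1}]' 60; python3 -c "
from h import *
goto([.515,.167,.147],82)
p=viewer.grab_frame('wrist');save(p,'w3')"
```

```text
clock: 4.85
position: [0.5136, 0.1672, 0.1474]
tool_rot: [3.141, -0.001, 1.43]
force: [-0.4, 0.4, 0.4]
grip_width: 0.0121
clock 4.85 t [-0.   1.4  0.4] r [ 0.04 -0.03 -0.05] pos [0.5136 0.1672 0.1474] rot [ 1.7996e+02 -3.0000e-02  8.1950e+01] w 0.0121 F [-0.4  0.4  0.4]
```

View pics/w3.png

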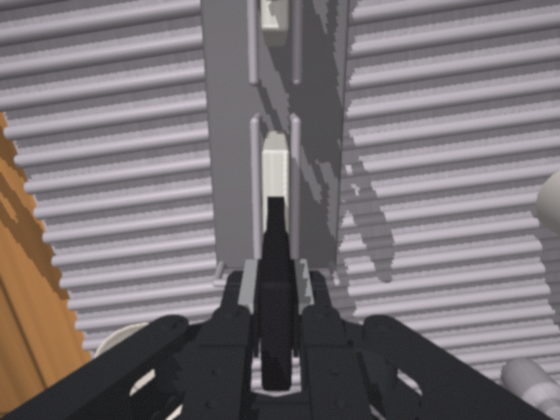

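```bash
python3 -m creep '[{"rx":0,"ry":0,"rz":0,"tx":0,"ty":0,"tz":0,"hand":1},{"rx":0,"ry":0,"rz":0,"tx":0,"ty":0,"tz":0,"hand":1},{"rx":0,"ry":0,"rz":0,"tx":0,"ty":0,"tz":-30,"hand":1},{"rx":0,"ry":0,"rz":0,"tx":0,"ty":0,"tz":-70,"hand":1},{"rx":0,"ry":0,"rz":0,"tx":0,"ty":0,"tz":-100,"hand":1},{"rx":0,"ry":0,"rz":0,"tx":0,"ty":0,"tz":-100,"hand":1},{"rx":0,"ry":0,"rz":0,"tx":0,"ty":0,"tz":-100,"hand":1}]' 60; python3 - <<'E'
from h import *
p=viewer.grab_frame("side");q=viewer.grab_frame("top");save(p,"side1");save(q,"top1")
a=cv2.imread("pics/top1.png");cv2.imwrite("pics/z5.png",cv2.resize(a[165:285,255:375],None,fx=5,fy=5,interpolation=cv2.INTER_CUBIC))
a=cv2.imread("pics/side1.png");cv2.imwrite("pics/z6.png",cv2.resize(a[110:310,220:400],None,fx=3,fy=3,interpolation=cv2.INTER_CUBIC))
t=lambda x,y:(155+(x+.5)/3.6-.5,165+(y+.5)/3.6-.5)
A=ray(q,t(587,215),.212);B=ray(q,t(680,85),.21);d=B-A;print(A,B,np.degrees(np.arctan2(d[1],d[0])))
E
```

```text
clock: 5.6
position: [0.5133, 0.1672, 0.2469]
tool_rot: [3.141, -0.0, 1.431]
force: [0.3, 0.8, -2.3]
grip_width: 0.0094
[ 0.44754556 -0.08428017  0.212     ] [ 0.55339095 -0.16043805  0.21      ] -35.73577298465214
```

View pics/z5.png

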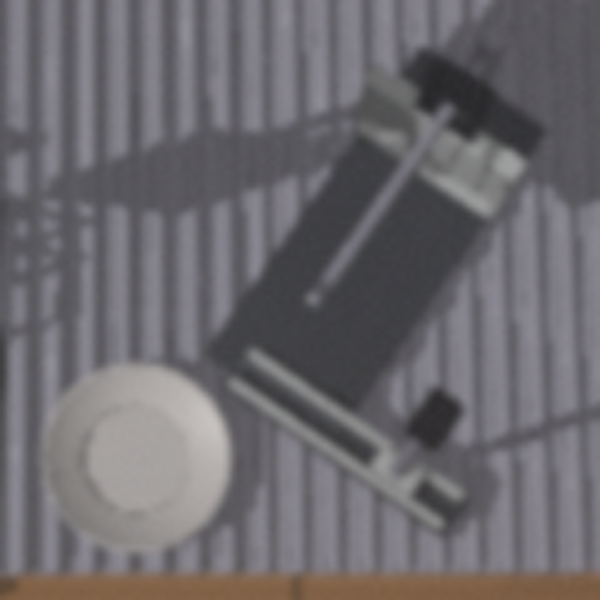

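View pics/z6.png

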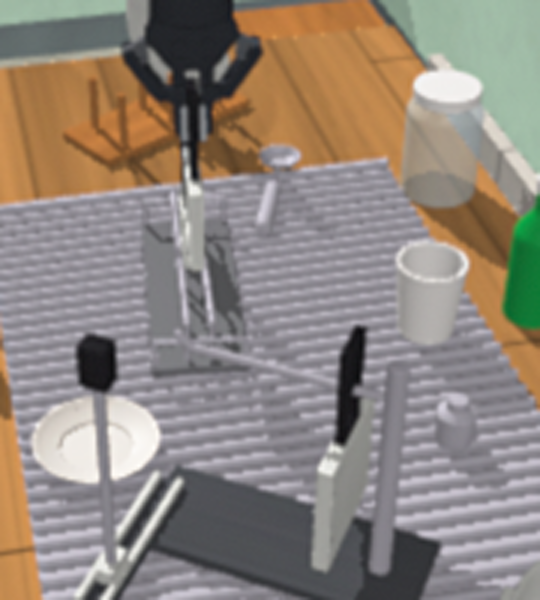

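```bash
python3 - <<'E'
from h import *
q=viewer.grab_frame("top");p=viewer.grab_frame("side")
t=lambda x,y:(255+(x+.5)/5-.5,165+(y+.5)/5-.5);s=lambda x,y:(220+(x+.5)/3-.5,110+(y+.5)/3-.5)
def ang(a,b,z):
    A=ray(q,t(*a),z);B=ray(q,t(*b),z);d=B-A;return A.round(4),B.round(4),np.degrees(np.arctan2(d[1],d[0])).round(2)
print(ang((316,297),(440,113),.21));print(ang((215,355),(365,133),.008));print(ang((235,382),(445,528),.012))
from scipy.optimize import least_squares
H=lambda v,X:np.array([v[0],v[1],.21])+R.from_euler('z',v[2]).apply(X)
# v: x,y,yaw,keeper travel
obs=[(p,s(182,333),[-.184,0,.005]),(q,t(313,299),[-.184,0,.006]),(p,s(396,368),[0,0,.03]),(p,s(97,363),'k'),(q,t(435,419),'k')]
def res(v):
    r=[]
    for im,u,X in obs:
        X=[-.205,-.110+v[3],.038] if X=='k' else X
        r.append((prj(im,H(v,np.array(X,float)))[0]-u))
    return np.ravel(r)
o=least_squares(res,[.6,-.19,-.61,.01]);print(o.x.round(4),np.degrees(o.x[2]),o.fun.round(1))
v=o.x
for d in (.26,.184,.085,.135):print(d,H(v,np.array([-d,0,0])).round(4))
goto(H(v,np.array([-.27,0,.09])),90+np.degrees(v[2]))
E
```

```text
(array([ 0.449 , -0.0847,  0.21  ]), array([ 0.5565, -0.1579,  0.21  ]), np.float64(-34.22))
(array([ 0.4518, -0.0339,  0.008 ]), array([ 0.5983, -0.1331,  0.008 ]), np.float64(-34.08))
(array([ 0.4336, -0.0463,  0.012 ]), array([ 0.3404, -0.1773,  0.012 ]), np.float64(-125.44))
[ 0.5952 -0.1924 -0.6449  0.0146] -36.9505513031235 [-1.4  0.  -0.3 -0.5  1.3  0.4 -0.5 -0.1 -0.1 -0.2]
0.26 [ 0.3874 -0.0362  0.21  ]
0.184 [ 0.4482 -0.0818  0.21  ]
0.085 [ 0.5273 -0.1413  0.21  ]
0.135 [ 0.4873 -0.1113  0.21  ]
clock 5.8 t [-213.8 -104.6  -53.8] r [-0.07  0.09 28.9 ] pos [0.5129 0.1669 0.2458] rot [-1.7991e+02  7.0000e-02  8.1950e+01] w 0.0093 F [-0.9  0.2 -2.5]
```

```bash
python3 -m creep '[{"rx":0,"ry":0,"rz":0,"tx":0,"ty":0,"tz":-45,"hand":1},{"rx":0,"ry":0,"rz":8,"tx":-50,"ty":-24,"tz":-54,"hand":1},{"rx":0,"ry":0,"rz":16,"tx":-95,"ty":-46,"tz":-54,"hand":1},{"rx":0,"ry":0,"rz":22,"tx":-140,"ty":-68,"tz":-54,"hand":1},{"rx":0,"ry":0,"rz":26,"tx":-180,"ty":-88,"tz":-54,"hand":1},{"rx":0,"ry":0,"rz":26,"tx":-214,"ty":-104,"tz":-54,"hand":1},{"rx":0,"ry":0,"rz":26,"tx":-220,"ty":-106,"tz":-54,"hand":1},{"rx":0,"ry":0,"rz":26,"tx":-220,"ty":-106,"tz":-54,"hand":1}]' 60; python3 -m creep '[{"rx":0,"ry":0,"rz":0,"tx":0,"ty":0,"tz":0,"hand":1},{"rx":0,"ry":0,"rz":0,"tx":0,"ty":0,"tz":0,"hand":1}]'; python3 -c "
from h import *
goto([.386,-.042,.234],55.7)
p=viewer.grab_frame('wrist');save(p,'w4')
p=viewer.grab_frame('side');save(p,'side2')"
```

```text
clock: 6.6
position: [0.3772, -0.0365, 0.3008]
tool_rot: [-3.141, -0.0, 0.975]
force: [-0.3, 0.4, -2.8]
grip_width: 0.0093
clock: 6.8
position: [0.3781, -0.0351, 0.3007]
tool_rot: [-3.142, 0.001, 0.978]
force: [0.7, 0.7, -2.8]
grip_width: 0.0093
clock 6.8 t [-1.2 10.4 66.7] r [-0.    0.05  0.32] pos [ 0.3781 -0.0351  0.3007] rot [-1.800e+02  5.000e-02  5.602e+01] w 0.0093 F [ 0.7  0.7 -2.8]
```

View pics/w4.png

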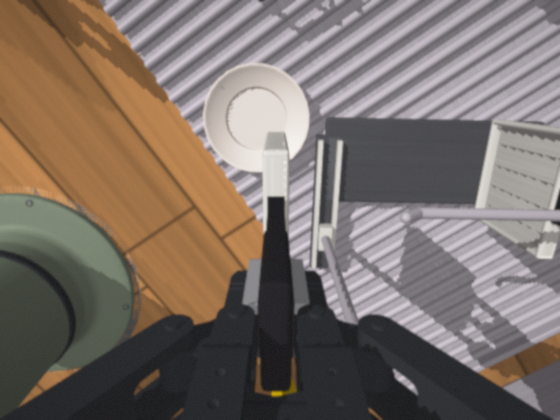

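View pics/side2.png

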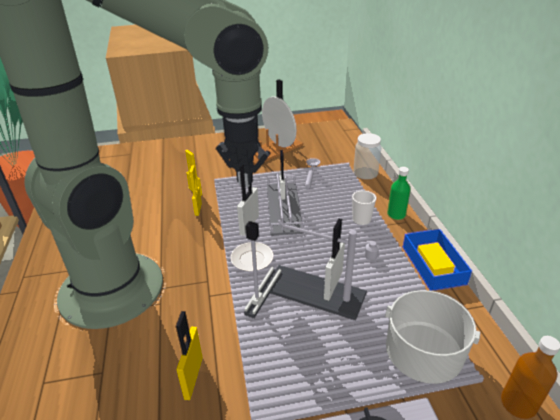

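```bash
python3 - <<'E'
from h import *
s=bot.observe();p=viewer.grab_frame("wrist")
Rt=R.from_euler('xyz',s["tool_rot"])
for u,z in [((410,216),.212),((470,214.5),.206),((540,215),.206)]:
    X=wray(s,p,u,z);print(X.round(4),(Rt.inv().apply(X-s["position"])*1000).round(1))
# pan handle's lower corners? block bottom end & pan body centre columns
for u,z in [((276,392),.30+.019+.022)]:
    X=wray(s,p,u,z);print((Rt.inv().apply(X-s["position"])*1000).round(1))
E
```

```text
[ 0.4516 -0.09    0.212 ] [-4.  91.6 88.6]
[ 0.4874 -0.1154  0.206 ] [ -5.1 135.5  94.6]
[ 0.5276 -0.143   0.206 ] [ -5.5 184.3  94.6]
[-25.1   0.5 -40.3]
```

```bash
python3 -m creep '[{"rx":0,"ry":0,"rz":0,"tx":-2,"ty":0,"tz":40,"hand":1},{"rx":0,"ry":0,"rz":0,"tx":-2,"ty":0,"tz":67,"hand":1},{"rx":0,"ry":0,"rz":0,"tx":-2,"ty":25,"tz":67,"hand":1},{"rx":0,"ry":0,"rz":0,"tx":-2,"ty":50,"tz":67,"hand":1},{"rx":0,"ry":0,"rz":0,"tx":-2,"ty":65,"tz":67,"hand":1},{"rx":0,"ry":0,"rz":0,"tx":-2,"ty":65,"tz":67,"hand":1},{"rx":0,"ry":0,"rz":0,"tx":-2,"ty":65,"tz":67,"hand":1}]' 60;  python3 - <<'E'
from h import *
goto([.386,-.042,.234],55.7)
for n in ("wrist","side","top"):
    p=viewer.grab_frame(n);save(p,n+'5')
a=cv2.imread("pics/side5.png")[140:320,210:390];b=cv2.imread("pics/top5.png")[150:290,240:400]
cv2.imwrite("pics/z7.png",np.hstack([cv2.resize(a,(400,400),interpolation=2),cv2.resize(b,(400,350),interpolation=2)[:,:,:] if 0 else cv2.copyMakeBorder(cv2.resize(b,(400,350),interpolation=2),0,50,0,0,0)]))
E
```

```text
clock: 7.65
position: [0.4301, -0.0738, 0.2335]
tool_rot: [-3.141, 0.001, 0.976]
force: [-0.1, 0.6, -2.6]
grip_width: 0.0094
clock 7.65 t [  1.7 -54.4  -0.5] r [-0.04  0.05  0.24] pos [ 0.4301 -0.0738  0.2335] rot [-1.7996e+02  5.0000e-02  5.5940e+01] w 0.0094 F [-0.1  0.6 -2.6]
```

View pics/z7.png

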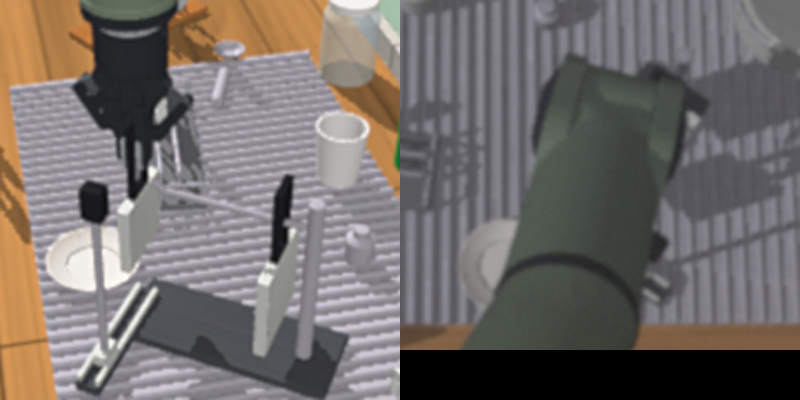

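View pics/wrist5.png

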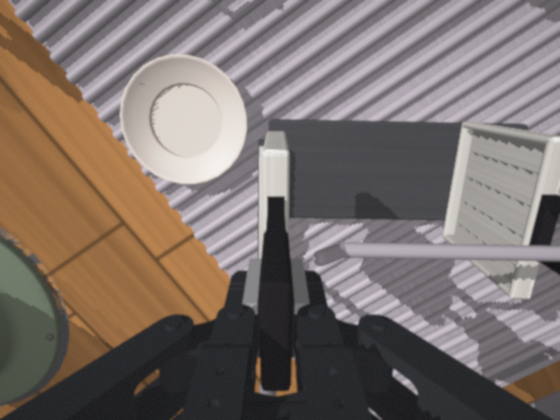

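```bash
python3 - <<'E'
from h import *
s=bot.observe();p=viewer.grab_frame("wrist")
Rt=R.from_euler('xyz',s["tool_rot"])
for u,z in [((322,258),.216),((349,250),.206),((420,252),.206),((530,252.5),.206)]:
    X=wray(s,p,u,z);print(X.round(4),(Rt.inv().apply(X-s["position"])*1000).round(1))
# predicted slot: project block corners assuming center tool x=c
for c in (-5,0):
  for dx in(-20,20):
    X=s["position"]+Rt.apply(np.array([c+dx,0,-41])/1000);print(c,dx,wprj(s,p,X).round(1))
E
python3 -c "
import cv2;a=cv2.imread('pics/wrist5.png')[180:400,200:360];cv2.imwrite('pics/z8.png',cv2.resize(a,None,fx=2.7,fy=2.7,interpolation=2))"
```

```text
[ 0.4487 -0.087   0.216 ] [-0.7 23.1 17.9]
[ 0.4611 -0.0958  0.206 ] [-1.1 38.3 27.9]
[ 0.4909 -0.1173  0.206 ] [-2.2 75.1 27.8]
[ 0.538  -0.1494  0.206 ] [ -2.6 132.   27.8]
-5 -20 [[274.7 393.4]]
-5 20 [[274.5 294.9]]
0 -20 [[274.7 382.1]]
0 20 [[274.5 281.2]]
```

View pics/z8.png

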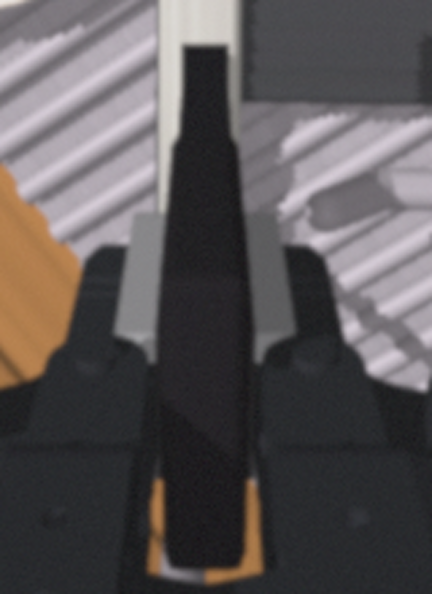

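```bash
python3 -m creep '[{"rx":0,"ry":0,"rz":0,"tx":0,"ty":20,"tz":0,"hand":1},{"rx":0,"ry":0,"rz":0,"tx":0,"ty":40,"tz":0,"hand":1},{"rx":0,"ry":0,"rz":0,"tx":0,"ty":60,"tz":0,"hand":1},{"rx":0,"ry":0,"rz":0,"tx":0,"ty":80,"tz":0,"hand":1},{"rx":0,"ry":0,"rz":0,"tx":0,"ty":100,"tz":0,"hand":1},{"rx":0,"ry":0,"rz":0,"tx":0,"ty":116,"tz":0,"hand":1},{"rx":0,"ry":0,"rz":0,"tx":0,"ty":116,"tz":0,"hand":1},{"rx":0,"ry":0,"rz":0,"tx":0,"ty":116,"tz":0,"hand":1}]' 60;  python3 - <<'E'
from h import *
goto([.386,-.042,.234],55.7)
for n in ("wrist","side"):
    p=viewer.grab_frame(n);save(p,n+'6')
a=cv2.imread("pics/side6.png")[140:320,210:390];b=cv2.imread("pics/wrist6.png")
cv2.imwrite("pics/z9.png",np.hstack([cv2.resize(a,(400,400),interpolation=2),cv2.resize(b[:,100:520],(400,400),interpolation=2)]))
E
```

```text
clock: 8.65
position: [0.526, -0.1386, 0.2337]
tool_rot: [-3.141, 0.0, 0.976]
force: [-0.3, 0.0, -2.7]
grip_width: 0.0092
clock 8.65 t [   1.6 -170.1   -0.2] r [-0.03  0.01  0.25] pos [ 0.526  -0.1386  0.2337] rot [-1.7997e+02  1.0000e-02  5.5950e+01] w 0.0092 F [-0.3  0.  -2.7]
```

View pics/z9.png

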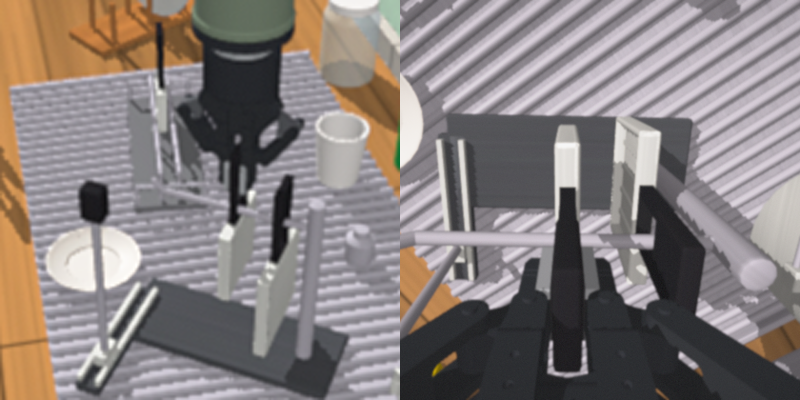

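```bash
python3 -m creep '[{"rx":0,"ry":0,"rz":0,"tx":0,"ty":0,"tz":9,"hand":1},{"rx":0,"ry":0,"rz":0,"tx":0,"ty":0,"tz":17,"hand":1},{"rx":0,"ry":0,"rz":0,"tx":0,"ty":0,"tz":19,"hand":1},{"rx":0,"ry":0,"rz":0,"tx":0,"ty":0,"tz":19,"hand":1},{"rx":0,"ry":0,"rz":0,"tx":0,"ty":0,"tz":19,"hand":1}]' 60
```

```text
clock: 9.25
position: [0.5265, -0.139, 0.2149]
tool_rot: [3.142, 0.0, 0.976]
force: [-0.3, 1.1, -3.4]
grip_width: 0.0094
```

```bash
python3 -m creep '[{"rx":0,"ry":0,"rz":0,"tx":0,"ty":0,"tz":1,"hand":1},{"rx":0,"ry":0,"rz":0,"tx":0,"ty":0,"tz":2,"hand":1},{"rx":0,"ry":0,"rz":0,"tx":0,"ty":0,"tz":2,"hand":1}]' 60;python3 -m creep '[{"rx":0,"ry":0,"rz":0,"tx":0,"ty":0,"tz":1,"hand":1},{"rx":0,"ry":0,"rz":0,"tx":0,"ty":0,"tz":1,"hand":1}]' 60
```

```text
clock: 9.55
position: [0.5265, -0.1389, 0.2128]
tool_rot: [3.142, 0.0, 0.977]
force: [-0.1, 0.0, -2.7]
grip_width: 0.009
clock: 9.75
position: [0.5264, -0.1389, 0.2118]
tool_rot: [-3.142, 0.0, 0.976]
force: [-0.4, -1.0, -3.0]
grip_width: 0.0095
```

```bash
python3 -m creep '[{"rx":0,"ry":0,"rz":0,"tx":0,"ty":0,"tz":1,"hand":1},{"rx":0,"ry":0,"rz":0,"tx":0,"ty":0,"tz":1,"hand":1}]' 60;python3 -m creep '[{"rx":0,"ry":0,"rz":0,"tx":0,"ty":0,"tz":1,"hand":1},{"rx":0,"ry":0,"rz":0,"tx":0,"ty":0,"tz":1,"hand":1}]' 60
```

```text
clock: 9.95
position: [0.5264, -0.1389, 0.2108]
tool_rot: [-3.142, 0.0, 0.976]
force: [-0.0, -0.8, -2.5]
grip_width: 0.0094
clock: 10.15
position: [0.5266, -0.139, 0.2103]
tool_rot: [3.141, -0.0, 0.976]
force: [-2.2, 0.8, 6.1]
grip_width: 0.0091
```

```bash
python3 -m creep '[{"rx":0,"ry":0,"rz":0,"tx":0,"ty":0,"tz":-0.5,"hand":0.8},{"rx":0,"ry":0,"rz":0,"tx":0,"ty":0,"tz":-0.5,"hand":0.6},{"rx":0,"ry":0,"rz":0,"tx":0,"ty":0,"tz":-0.5,"hand":0.4},{"rx":0,"ry":0,"rz":0,"tx":0,"ty":0,"tz":-0.5,"hand":0.4},{"rx":0,"ry":0,"rz":0,"tx":0,"ty":0,"tz":-0.5,"hand":0.4},{"rx":0,"ry":0,"rz":0,"tx":0,"ty":0,"tz":-0.5,"hand":0.4}]' 60;  python3 - <<'E'
from h import *
goto([.386,-.042,.234],55.7)
for n in ("wrist","side"):
    p=viewer.grab_frame(n);save(p,n+'7')
a=cv2.imread("pics/side7.png")[140:320,210:390];b=cv2.imread("pics/wrist7.png")
cv2.imwrite("pics/z10.png",np.hstack([cv2.resize(a,(400,400),interpolation=2),cv2.resize(b[:,100:520],(400,400),interpolation=2)]))
E
```

```text
clock: 10.75
position: [0.5265, -0.1389, 0.2104]
tool_rot: [3.142, 0.0, 0.977]
force: [0.6, -0.5, 0.6]
grip_width: 0.0256
clock 10.75 t [   1.7 -170.7  -23.6] r [0.   0.   0.25] pos [ 0.5265 -0.1389  0.2104] rot [180.     0.    55.95] w 0.0256 F [ 0.6 -0.5  0.6]
```

View pics/z10.png

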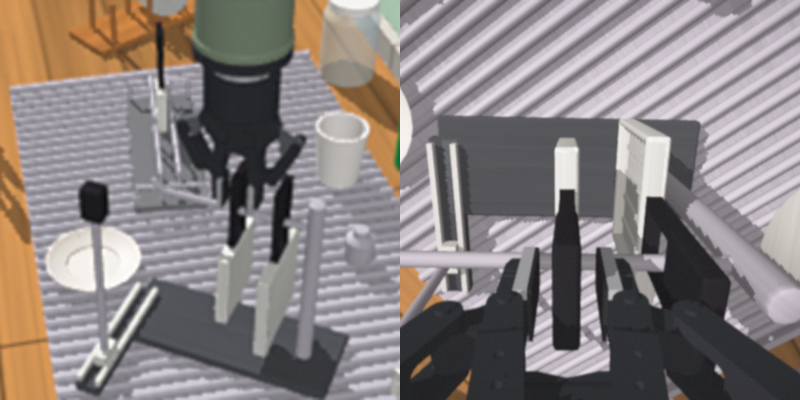

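```bash
python3 -m creep '[{"rx":0,"ry":0,"rz":0,"tx":0,"ty":0,"tz":-10,"hand":0.4},{"rx":0,"ry":0,"rz":0,"tx":0,"ty":0,"tz":-30,"hand":0.4},{"rx":0,"ry":0,"rz":0,"tx":0,"ty":0,"tz":-60,"hand":0.4},{"rx":0,"ry":0,"rz":0,"tx":0,"ty":0,"tz":-100,"hand":0.4},{"rx":0,"ry":0,"rz":0,"tx":0,"ty":0,"tz":-115,"hand":0},{"rx":0,"ry":0,"rz":0,"tx":0,"ty":0,"tz":-115,"hand":-1},{"rx":0,"ry":0,"rz":0,"tx":0,"ty":0,"tz":-115,"hand":-1}]' 60;  python3 - <<'E'
from h import *
goto([.53,.30,.26],82)
p=viewer.grab_frame("side");save(p,'side8')
a=cv2.imread("pics/side8.png")[140:320,210:390]
cv2.imwrite("pics/z11.png",cv2.resize(a,(540,540),interpolation=2))
E
```

```text
clock: 11.55
position: [0.5264, -0.1388, 0.3255]
tool_rot: [3.141, -0.0, 0.977]
force: [-0.4, 0.1, -0.4]
grip_width: 0.0679
clock 11.55 t [ 365.6 -242.7   65.6] r [ 1.000e-02 -2.000e-02 -2.605e+01] pos [ 0.5264 -0.1388  0.3255] rot [ 1.7999e+02 -2.0000e-02  5.5950e+01] w 0.0679 F [-0.4  0.1 -0.4]
```

View pics/z11.png

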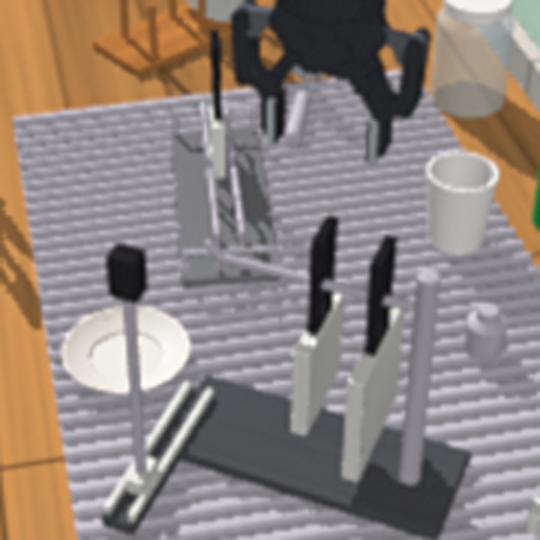

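Mid pan hangs freely beside the large one. On to the smallest.

```bash
python3 -m creep '[{"rx":0,"ry":0,"rz":-8,"tx":40,"ty":-27,"tz":0,"hand":-1},{"rx":0,"ry":0,"rz":-16,"tx":80,"ty":-53,"tz":0,"hand":-1},{"rx":0,"ry":0,"rz":-24,"tx":120,"ty":-80,"tz":0,"hand":-1},{"rx":0,"ry":0,"rz":-26,"tx":160,"ty":-107,"tz":0,"hand":-1},{"rx":0,"ry":0,"rz":-26,"tx":200,"ty":-134,"tz":0,"hand":-1},{"rx":0,"ry":0,"rz":-26,"tx":240,"ty":-160,"tz":10,"hand":-1},{"rx":0,"ry":0,"rz":-26,"tx":280,"ty":-187,"tz":20,"hand":-1},{"rx":0,"ry":0,"rz":-26,"tx":320,"ty":-213,"tz":40,"hand":-1}]' 60; python3 -c "
from h import *
goto([.534,.305,.22],82)"
```

```text
clock: 12.4
position: [0.5288, 0.2461, 0.2855]
tool_rot: [3.142, -0.0, 1.431]
force: [-0.3, -0.2, -0.1]
grip_width: 0.0854
clock 12.4 t [59.1 -3.1 65.5] r [ 0.   -0.02 -0.04] pos [0.5288 0.2461 0.2855] rot [ 1.800e+02 -2.000e-02  8.196e+01] w 0.0854 F [-0.3 -0.2 -0.1]
```

```bash
python3 -m creep '[{"rx":0,"ry":0,"rz":0,"tx":40,"ty":-3,"tz":20,"hand":-1},{"rx":0,"ry":0,"rz":0,"tx":59,"ty":-3,"tz":50,"hand":-1},{"rx":0,"ry":0,"rz":0,"tx":59,"ty":-3,"tz":70,"hand":-1},{"rx":0,"ry":0,"rz":0,"tx":59,"ty":-3,"tz":70,"hand":-1},{"rx":0,"ry":0,"rz":0,"tx":59,"ty":-3,"tz":70,"hand":-1}]' 60; python3 - <<'E'
from h import *
goto([.534,.305,.127],82)
s=bot.observe();p=viewer.grab_frame('wrist');save(p,'w9')
Rt=R.from_euler('xyz',s["tool_rot"])
for dx in(-20,20):
  for dy in (-5,5):
    print(dx,dy,wprj(s,p,np.array([.534,.3055,.168])+Rt.apply(np.array([dx,dy,0])/1000)).round(1))
cv2.imwrite("pics/w9z.png",cv2.resize(p["pixels"][150:400,180:380],None,fx=2.4,fy=2.4,interpolation=2))
E
```

```text
clock: 12.9
position: [0.5345, 0.302, 0.216]
tool_rot: [-3.141, 0.001, 1.429]
force: [0.3, -0.2, 0.2]
grip_width: 0.0852
clock 12.9 t [ 3.  -0.9 89. ] r [-0.03  0.06 -0.1 ] pos [0.5345 0.302  0.216 ] rot [-1.7997e+02  6.0000e-02  8.1900e+01] w 0.0852 F [ 0.3 -0.2  0.2]
-20 -5 [[265.6 259.6]]
-20 5 [[282.8 259.6]]
20 -5 [[265.  193.5]]
20 5 [[283.2 193.4]]
```

View pics/w9z.png

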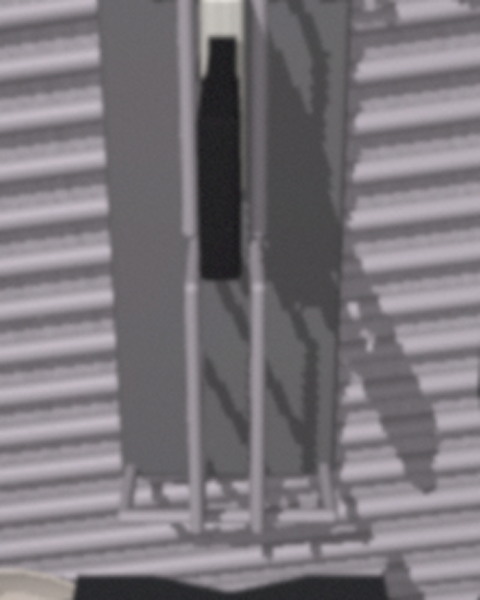

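```bash
python3 -m creep '[{"rx":0,"ry":0,"rz":0,"tx":0,"ty":-2,"tz":40,"hand":-1},{"rx":0,"ry":0,"rz":0,"tx":0,"ty":-2,"tz":80,"hand":-1},{"rx":0,"ry":0,"rz":0,"tx":0,"ty":-2,"tz":88,"hand":-1},{"rx":0,"ry":0,"rz":0,"tx":0,"ty":-2,"tz":88,"hand":1},{"rx":0,"ry":0,"rz":0,"tx":0,"ty":-2,"tz":88,"hand":1},{"rx":0,"ry":0,"rz":0,"tx":0,"ty":-2,"tz":88,"hand":1},{"rx":0,"ry":0,"rz":0,"tx":0,"ty":-2,"tz":88,"hand":1},{"rx":0,"ry":0,"rz":0,"tx":0,"ty":-2,"tz":88,"hand":1}]' 60; python3 -m creep '[{"rx":0,"ry":0,"rz":0,"tx":0,"ty":0,"tz":0,"hand":1},{"rx":0,"ry":0,"rz":0,"tx":0,"ty":0,"tz":0,"hand":1},{"rx":0,"ry":0,"rz":0,"tx":0,"ty":0,"tz":-40,"hand":1},{"rx":0,"ry":0,"rz":0,"tx":0,"ty":0,"tz":-90,"hand":1},{"rx":0,"ry":0,"rz":0,"tx":0,"ty":0,"tz":-140,"hand":1},{"rx":0,"ry":0,"rz":0,"tx":0,"ty":0,"tz":-175,"hand":1},{"rx":0,"ry":0,"rz":0,"tx":0,"ty":0,"tz":-175,"hand":1},{"rx":0,"ry":0,"rz":0,"tx":0,"ty":0,"tz":-175,"hand":1}]' 60; python3 - <<'E'
from h import *
goto([.378,-.036,.301],55.9)
p=viewer.grab_frame('wrist');save(p,'w10')
E
```

```text
clock: 13.75
position: [0.5327, 0.3033, 0.1289]
tool_rot: [3.141, -0.001, 1.43]
force: [-0.6, 0.0, 0.2]
grip_width: 0.0124
clock: 14.55
position: [0.5323, 0.3031, 0.3033]
tool_rot: [3.141, -0.001, 1.43]
force: [-0.3, -1.4, -1.8]
grip_width: 0.0092
clock 14.55 t [-357.3 -105.4    2. ] r [ 1.000e-02 -5.000e-02  2.606e+01] pos [0.5323 0.3031 0.3033] rot [ 1.7998e+02 -4.0000e-02  8.1960e+01] w 0.0092 F [-0.3 -1.4 -1.8]
```

View pics/w10.png

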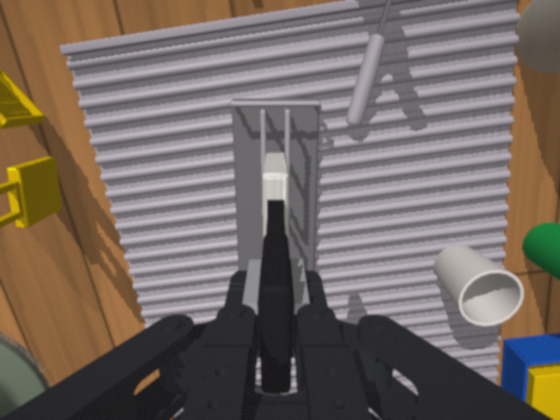

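```bash
python3 -m creep '[{"rx":0,"ry":0,"rz":4,"tx":-40,"ty":-12,"tz":0,"hand":1},{"rx":0,"ry":0,"rz":8,"tx":-88,"ty":-26,"tz":0,"hand":1},{"rx":0,"ry":0,"rz":12,"tx":-136,"ty":-40,"tz":0,"hand":1},{"rx":0,"ry":0,"rz":16,"tx":-184,"ty":-54,"tz":0,"hand":1},{"rx":0,"ry":0,"rz":20,"tx":-232,"ty":-68,"tz":0,"hand":1},{"rx":0,"ry":0,"rz":24,"tx":-280,"ty":-83,"tz":0,"hand":1},{"rx":0,"ry":0,"rz":26,"tx":-320,"ty":-95,"tz":0,"hand":1},{"rx":0,"ry":0,"rz":26,"tx":-346,"ty":-105,"tz":0,"hand":1}]' 60; python3 -m creep '[{"rx":0,"ry":0,"rz":0,"tx":0,"ty":0,"tz":0,"hand":1},{"rx":0,"ry":0,"rz":0,"tx":0,"ty":0,"tz":0,"hand":1}]' 60; python3 -c "
from h import *
goto([.4301,-.0738,.2335],55.9)"
```

```text
clock: 15.4
position: [0.378, -0.0272, 0.3021]
tool_rot: [-3.14, 0.001, 0.973]
force: [-0.1, 0.2, -1.2]
grip_width: 0.0095
clock: 15.6
position: [0.3796, -0.0249, 0.3025]
tool_rot: [-3.141, 0.001, 0.976]
force: [0.3, 1.0, -1.5]
grip_width: 0.0093
clock 15.6 t [-12.2  69.3  69. ] r [-0.04  0.03  0.02] pos [ 0.3796 -0.0249  0.3025] rot [-1.7996e+02  3.0000e-02  5.5920e+01] w 0.0093 F [ 0.3  1.  -1.5]
```

```bash
python3 -m creep '[{"rx":0,"ry":0,"rz":0,"tx":-12,"ty":0,"tz":40,"hand":1},{"rx":0,"ry":0,"rz":0,"tx":-12,"ty":0,"tz":69,"hand":1},{"rx":0,"ry":0,"rz":0,"tx":-12,"ty":30,"tz":69,"hand":1},{"rx":0,"ry":0,"rz":0,"tx":-12,"ty":55,"tz":69,"hand":1},{"rx":0,"ry":0,"rz":0,"tx":-12,"ty":68,"tz":69,"hand":1},{"rx":0,"ry":0,"rz":0,"tx":-12,"ty":68,"tz":69,"hand":1},{"rx":0,"ry":0,"rz":0,"tx":-12,"ty":68,"tz":69,"hand":1}]' 60;  python3 - <<'E'
from h import *
goto([.4301,-.0738,.2335],55.9)
for n in ("wrist","side"):
    p=viewer.grab_frame(n);save(p,n+'11')
a=cv2.imread("pics/side11.png")[140:320,210:390];b=cv2.imread("pics/wrist11.png")
cv2.imwrite("pics/z12.png",np.hstack([cv2.resize(a,(400,400),interpolation=2),cv2.resize(b[:,100:520],(400,400),interpolation=2)]))
E
```

```text
clock: 16.3
position: [0.4292, -0.0724, 0.2333]
tool_rot: [-3.14, 0.002, 0.977]
force: [-0.2, -0.3, -1.8]
grip_width: 0.0095
clock 16.3 t [-0.7  1.5 -0.2] r [-0.07  0.09  0.07] pos [ 0.4292 -0.0724  0.2333] rot [-1.7993e+02  9.0000e-02  5.5970e+01] w 0.0095 F [-0.2 -0.3 -1.8]
```

View pics/z12.png

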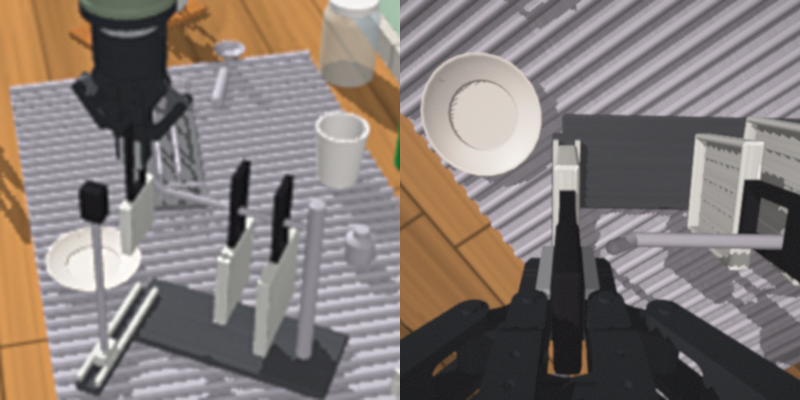

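```bash
python3 -m creep '[{"rx":0,"ry":0,"rz":0,"tx":-1,"ty":20,"tz":0,"hand":1},{"rx":0,"ry":0,"rz":0,"tx":-1,"ty":40,"tz":0,"hand":1},{"rx":0,"ry":0,"rz":0,"tx":-1,"ty":58,"tz":0,"hand":1},{"rx":0,"ry":0,"rz":0,"tx":-1,"ty":66,"tz":0,"hand":1},{"rx":0,"ry":0,"rz":0,"tx":-1,"ty":66,"tz":0,"hand":1},{"rx":0,"ry":0,"rz":0,"tx":-1,"ty":66,"tz":10,"hand":1},{"rx":0,"ry":0,"rz":0,"tx":-1,"ty":66,"tz":19,"hand":1},{"rx":0,"ry":0,"rz":0,"tx":-1,"ty":66,"tz":19,"hand":1}]' 60;  python3 - <<'E'
from h import *
goto([.4301,-.0738,.2335],55.9)
for n in ("wrist","side"):
    p=viewer.grab_frame(n);save(p,n+'12')
a=cv2.imread("pics/side12.png")[140:320,210:390];b=cv2.imread("pics/wrist12.png")
cv2.imwrite("pics/z13.png",np.hstack([cv2.resize(a,(400,400),interpolation=2),cv2.resize(b[:,100:520],(400,400),interpolation=2)]))
E
```

```text
clock: 17.2
position: [0.4827, -0.11, 0.2137]
tool_rot: [-3.14, 0.001, 0.977]
force: [0.1, -0.8, -1.3]
grip_width: 0.0092
clock 17.2 t [  0.6 -63.9 -19.7] r [-0.11  0.05  0.08] pos [ 0.4827 -0.11    0.2137] rot [-1.7989e+02  5.0000e-02  5.5980e+01] w 0.0092 F [ 0.1 -0.8 -1.3]
```

View pics/z13.png

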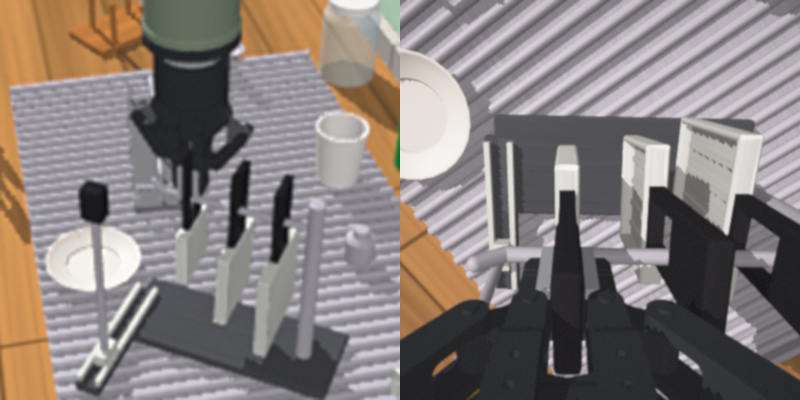

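```bash
python3 -m creep '[{"rx":0,"ry":0,"rz":0,"tx":0,"ty":0,"tz":2,"hand":1},{"rx":0,"ry":0,"rz":0,"tx":0,"ty":0,"tz":2,"hand":1}]' 60;python3 -m creep '[{"rx":0,"ry":0,"rz":0,"tx":0,"ty":0,"tz":1,"hand":1},{"rx":0,"ry":0,"rz":0,"tx":0,"ty":0,"tz":1,"hand":1}]' 60
```

```text
clock: 17.5
position: [0.4838, -0.1106, 0.213]
tool_rot: [3.142, -0.0, 0.977]
force: [-0.7, -0.5, -1.6]
grip_width: 0.009
clock: 17.7
position: [0.4838, -0.1107, 0.2121]
tool_rot: [3.142, -0.0, 0.976]
force: [0.1, 0.4, -1.2]
grip_width: 0.0091
```

```bash
python3 -m creep '[{"rx":0,"ry":0,"rz":0,"tx":0,"ty":0,"tz":1,"hand":1},{"rx":0,"ry":0,"rz":0,"tx":0,"ty":0,"tz":1,"hand":1}]' 60
```

```text
clock: 17.9
position: [0.4837, -0.1107, 0.211]
tool_rot: [-3.141, 0.0, 0.976]
force: [0.0, -0.4, -0.9]
grip_width: 0.0091
```

```bash
python3 -m creep '[{"rx":0,"ry":0,"rz":0,"tx":0,"ty":0,"tz":1,"hand":1},{"rx":0,"ry":0,"rz":0,"tx":0,"ty":0,"tz":1,"hand":1}]' 60;
```

```text
clock: 18.1
position: [0.4839, -0.1107, 0.2103]
tool_rot: [3.141, -0.0, 0.976]
force: [-1.1, 1.1, 4.8]
grip_width: 0.0094
```

Contact on the rod; release, rise.

```bash
python3 -m creep '[{"rx":0,"ry":0,"rz":0,"tx":0,"ty":0,"tz":-0.5,"hand":0.8},{"rx":0,"ry":0,"rz":0,"tx":0,"ty":0,"tz":-0.5,"hand":0.6},{"rx":0,"ry":0,"rz":0,"tx":0,"ty":0,"tz":-0.5,"hand":0.4},{"rx":0,"ry":0,"rz":0,"tx":0,"ty":0,"tz":-0.5,"hand":0.4},{"rx":0,"ry":0,"rz":0,"tx":0,"ty":0,"tz":-0.5,"hand":0.4},{"rx":0,"ry":0,"rz":0,"tx":0,"ty":0,"tz":-0.5,"hand":0.4},{"rx":0,"ry":0,"rz":0,"tx":0,"ty":0,"tz":-0.5,"hand":0.4}]' 60;python3 -m creep '[{"rx":0,"ry":0,"rz":0,"tx":0,"ty":0,"tz":-10,"hand":0.4},{"rx":0,"ry":0,"rz":0,"tx":0,"ty":0,"tz":-30,"hand":0.4},{"rx":0,"ry":0,"rz":0,"tx":0,"ty":0,"tz":-60,"hand":0.4},{"rx":0,"ry":0,"rz":0,"tx":0,"ty":0,"tz":-100,"hand":0.4},{"rx":0,"ry":0,"rz":0,"tx":0,"ty":0,"tz":-115,"hand":0.8},{"rx":0,"ry":0,"rz":0,"tx":0,"ty":0,"tz":-115,"hand":1},{"rx":0,"ry":0,"rz":0,"tx":0,"ty":0,"tz":-115,"hand":1}]' 60;  python3 - <<'E'
from h import *
for n in ("wrist","side"):
    p=viewer.grab_frame(n);save(p,n+'13')
a=cv2.imread("pics/side13.png")[140:320,210:390];b=cv2.imread("pics/wrist13.png")
cv2.imwrite("pics/z14.png",np.hstack([cv2.resize(a,(400,400),interpolation=2),cv2.resize(b[:,100:520],(400,400),interpolation=2)]))
v=[.449,-.0847];a=np.radians(-34.2)
x=np.array([np.cos(a),np.sin(a)]);y=np.array([-x[1],x[0]])
root=np.array(v)+.184*x
print(root, "blk",root-.205*x-.0954*y)
E
```

```text
clock: 18.8
position: [0.4838, -0.1107, 0.2106]
tool_rot: [3.142, 0.0, 0.976]
force: [-0.3, -0.7, -0.2]
grip_width: 0.0254
clock: 19.5
position: [0.4837, -0.1106, 0.3256]
tool_rot: [3.141, -0.0, 0.977]
force: [0.7, -0.1, -0.2]
grip_width: 0.0003
[ 0.60118283 -0.18812334] blk [ 0.37800855 -0.15179974]
```

View pics/z14.png

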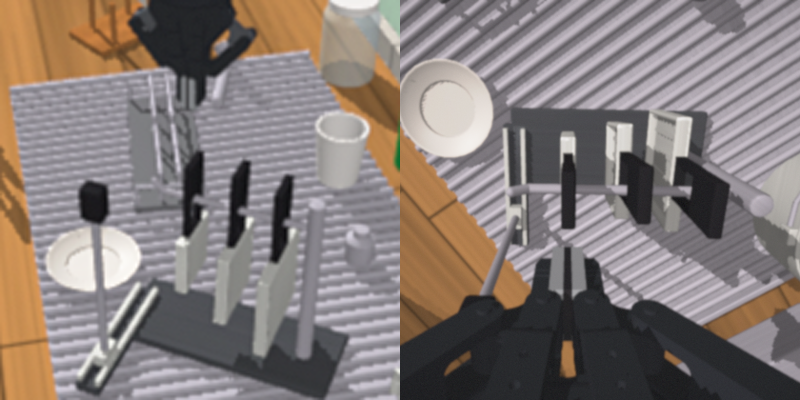

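```bash
python3 -c "
from h import *
goto([.3755,-.148,.30],55.9)"
```

```text
clock 19.6 t [-91.4 -68.4  25. ] r [-0.06  0.04  0.05] pos [ 0.4834 -0.1106  0.3249] rot [-1.7994e+02  4.0000e-02  5.5950e+01] w 0.0 F [-0.8 -0.2 -0.9]
```

```bash
python3 -m creep '[{"rx":0,"ry":0,"rz":0,"tx":-35,"ty":-28,"tz":0,"hand":0},{"rx":0,"ry":0,"rz":0,"tx":-70,"ty":-55,"tz":0,"hand":-0.2},{"rx":0,"ry":0,"rz":0,"tx":-91,"ty":-68,"tz":10,"hand":-0.2},{"rx":0,"ry":0,"rz":0,"tx":-91,"ty":-68,"tz":15,"hand":-0.2},{"rx":0,"ry":0,"rz":0,"tx":-91,"ty":-68,"tz":15,"hand":-0.2},{"rx":0,"ry":0,"rz":0,"tx":-91,"ty":-68,"tz":15,"hand":-0.2}]' 30; python3 - <<'E'
from h import *
goto([.3755,-.148,.236],55.9)
p=viewer.grab_frame("wrist");save(p,"w14")
s=bot.observe();Rt=R.from_euler('xyz',s["tool_rot"])
print(wprj(s,p,[.3755,-.148,.268]).round(1))
E
```

```text
clock: 20.2
position: [0.3771, -0.1478, 0.3105]
tool_rot: [-3.141, 0.001, 0.977]
force: [0.6, 1.1, -0.2]
grip_width: 0.0512
clock 20.2 t [-1.  -1.2 74.5] r [-0.01  0.05  0.07] pos [ 0.3771 -0.1478  0.3105] rot [-1.7999e+02  5.0000e-02  5.5970e+01] w 0.0512 F [ 0.6  1.1 -0.2]
[[272.6 238.8]]
```

View pics/w14.png

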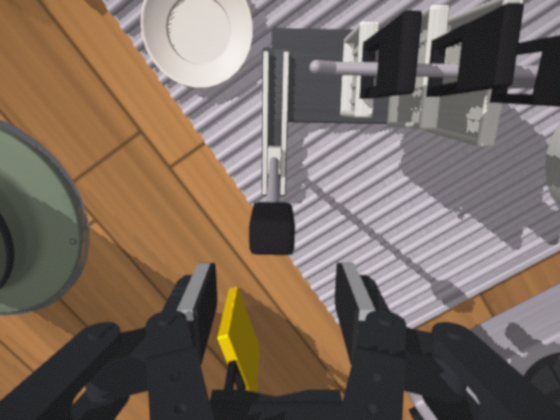

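```bash
python3 -m creep '[{"rx":0,"ry":0,"rz":0,"tx":-1,"ty":-2,"tz":40,"hand":-0.2},{"rx":0,"ry":0,"rz":0,"tx":-1,"ty":-2,"tz":74,"hand":-0.2},{"rx":0,"ry":0,"rz":0,"tx":-1,"ty":-2,"tz":74,"hand":-0.2},{"rx":0,"ry":0,"rz":0,"tx":-1,"ty":-2,"tz":74,"hand":1},{"rx":0,"ry":0,"rz":0,"tx":-1,"ty":-2,"tz":74,"hand":1},{"rx":0,"ry":0,"rz":0,"tx":-1,"ty":-2,"tz":74,"hand":1},{"rx":0,"ry":0,"rz":0,"tx":-1,"ty":-2,"tz":74,"hand":1},{"rx":0,"ry":0,"rz":0,"tx":-1,"ty":-2,"tz":74,"hand":1}]' 30; python3 -m creep '[{"rx":0,"ry":0,"rz":0,"tx":10,"ty":0,"tz":0,"hand":1},{"rx":0,"ry":0,"rz":0,"tx":20,"ty":0,"tz":0,"hand":1},{"rx":0,"ry":0,"rz":0,"tx":20,"ty":0,"tz":0,"hand":1}]' 30
```

```text
clock: 21.05
position: [0.3745, -0.1476, 0.238]
tool_rot: [3.141, -0.002, 0.976]
force: [-5.2, 1.8, 6.2]
grip_width: 0.0257
clock: 21.35
position: [0.387, -0.1299, 0.238]
tool_rot: [3.14, -0.002, 0.978]
force: [-3.4, 4.3, 13.8]
grip_width: 0.0254
```

```bash
python3 -m creep '[{"rx":0,"ry":0,"rz":0,"tx":15,"ty":0,"tz":-1,"hand":1},{"rx":0,"ry":0,"rz":0,"tx":30,"ty":0,"tz":-1,"hand":1},{"rx":0,"ry":0,"rz":0,"tx":45,"ty":0,"tz":-1,"hand":1},{"rx":0,"ry":0,"rz":0,"tx":60,"ty":0,"tz":-1,"hand":1},{"rx":0,"ry":0,"rz":0,"tx":60,"ty":0,"tz":-1,"hand":1}]' 30; python3 - <<'E'
from h import *
goto([.374+.562*.095,-.1465+.827*.095,.238],55.9)
for n in ("wrist","side"):
    p=viewer.grab_frame(n);save(p,n+'15')
a=cv2.imread("pics/side15.png")[140:320,210:390];b=cv2.imread("pics/wrist15.png")
cv2.imwrite("pics/z15.png",np.hstack([cv2.resize(a,(400,400),interpolation=2),cv2.resize(b[:,100:520],(400,400),interpolation=2)]))
E
```

```text
clock: 21.85
position: [0.4215, -0.0804, 0.2383]
tool_rot: [3.138, -0.001, 0.978]
force: [13.8, -7.3, -26.2]
grip_width: 0.0256
clock 21.85 t [13.6 -2.1  0.3] r [ 0.23 -0.04  0.15] pos [ 0.4215 -0.0804  0.2383] rot [ 1.7977e+02 -4.0000e-02  5.6050e+01] w 0.0256 F [ 13.8  -7.3 -26.2]
```

View pics/z15.png

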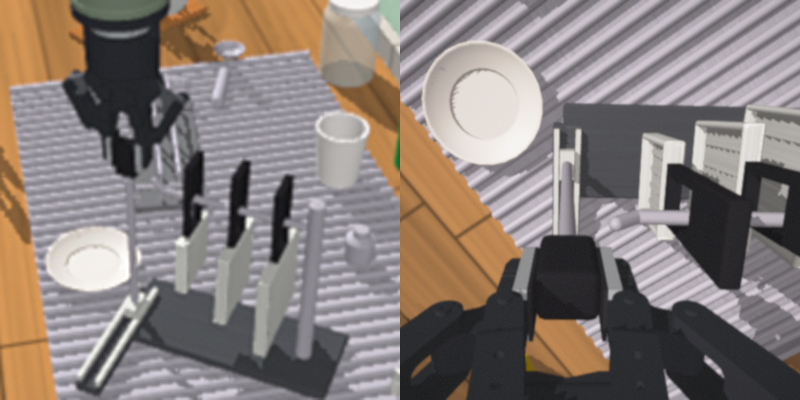

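```bash
python3 -m creep '[{"rx":0,"ry":0,"rz":0,"tx":4,"ty":1.5,"tz":1,"hand":1},{"rx":0,"ry":0,"rz":0,"tx":8,"ty":1.5,"tz":1,"hand":1},{"rx":0,"ry":0,"rz":0,"tx":8,"ty":1.5,"tz":1,"hand":1}]' 30; python3 -m creep '[{"rx":0,"ry":0,"rz":0,"tx":3,"ty":0,"tz":0,"hand":1},{"rx":0,"ry":0,"rz":0,"tx":3,"ty":0,"tz":0,"hand":1}]' 30
```

```text
clock: 22.25
position: [0.4259, -0.0745, 0.2381]
tool_rot: [3.141, -0.002, 0.977]
force: [-4.7, 4.8, 14.9]
grip_width: 0.0255
clock: 22.45
position: [0.4276, -0.0722, 0.2381]
tool_rot: [3.141, -0.002, 0.977]
force: [-4.4, 4.0, 13.5]
grip_width: 0.0255
```

```bash
python3 -m creep '[{"rx":0,"ry":0,"rz":0,"tx":2,"ty":0,"tz":0,"hand":1},{"rx":0,"ry":0,"rz":0,"tx":2,"ty":0,"tz":0,"hand":1}]' 30
```

```text
clock: 22.65
position: [0.4279, -0.0717, 0.2381]
tool_rot: [3.141, -0.001, 0.976]
force: [-10.4, -4.3, 19.9]
grip_width: 0.0255
```

```bash
python3 -m creep '[{"rx":0,"ry":0,"rz":0,"tx":1.5,"ty":0,"tz":0,"hand":1},{"rx":0,"ry":0,"rz":0,"tx":1.5,"ty":0,"tz":0,"hand":1},{"rx":0,"ry":0,"rz":0,"tx":1.5,"ty":0,"tz":0,"hand":1}]' 30; python3 - <<'E'
from h import *
for n in ("wrist","side"):
    p=viewer.grab_frame(n);save(p,n+'16')
a=cv2.imread("pics/side16.png")[140:320,210:390];b=cv2.imread("pics/wrist16.png")
cv2.imwrite("pics/z16.png",np.hstack([cv2.resize(a,(400,400),interpolation=2),cv2.resize(b[:,100:520],(400,400),interpolation=2)]))
E
```

```text
clock: 22.95
position: [0.4279, -0.0717, 0.238]
tool_rot: [3.142, 0.001, 0.975]
force: [-16.8, -12.2, 24.6]
grip_width: 0.0255
```

View pics/z16.png

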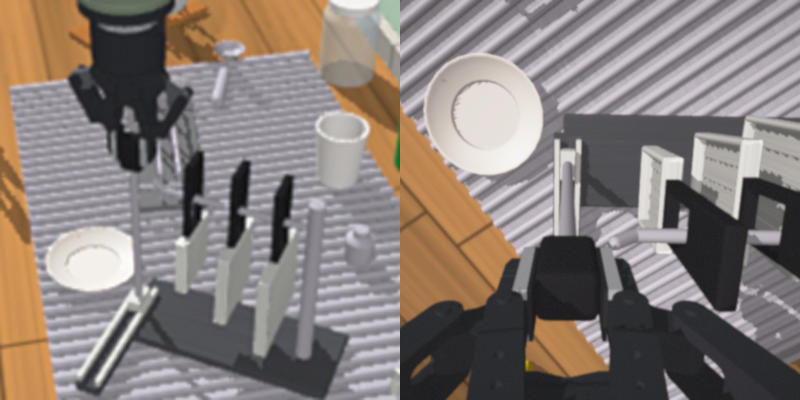

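```bash
python3 -m creep '[{"rx":0,"ry":0,"rz":0,"tx":-1,"ty":0,"tz":-2,"hand":0.2},{"rx":0,"ry":0,"rz":0,"tx":-1,"ty":0,"tz":-2,"hand":0.1},{"rx":0,"ry":0,"rz":0,"tx":-1,"ty":0,"tz":-2,"hand":0.1},{"rx":0,"ry":0,"rz":0,"tx":-1,"ty":0,"tz":-15,"hand":0.1},{"rx":0,"ry":0,"rz":0,"tx":-1,"ty":0,"tz":-40,"hand":0.1},{"rx":0,"ry":0,"rz":0,"tx":-1,"ty":0,"tz":-80,"hand":0.1},{"rx":0,"ry":0,"rz":0,"tx":-1,"ty":0,"tz":-100,"hand":0.1},{"rx":0,"ry":0,"rz":0,"tx":-1,"ty":0,"tz":-100,"hand":0.1}]' 30
python3 -m creep '[{"rx":0,"ry":0,"rz":0,"tx":40,"ty":-10,"tz":0,"hand":0.1},{"rx":0,"ry":0,"rz":0,"tx":80,"ty":-20,"tz":0,"hand":0.1},{"rx":0,"ry":0,"rz":0,"tx":120,"ty":-20,"tz":0,"hand":0.1},{"rx":0,"ry":0,"rz":0,"tx":160,"ty":-20,"tz":0,"hand":0.1},{"rx":0,"ry":0,"rz":0,"tx":200,"ty":-20,"tz":0,"hand":0.1},{"rx":0,"ry":0,"rz":0,"tx":220,"ty":-20,"tz":0,"hand":0.1},{"rx":0,"ry":0,"rz":0,"tx":220,"ty":-20,"tz":0,"hand":0.1}]' 30
python3 - <<'E'
from h import *
p=viewer.grab_frame("side");q=viewer.grab_frame("top");save(p,"side17");save(q,"top17")
cv2.imwrite("pics/z17.png",np.hstack([cv2.resize(p["pixels"][120:320,210:410],(400,400),interpolation=2),cv2.resize(q["pixels"][150:290,240:380],(400,400),interpolation=2)]))
a=np.radians(-34.2);x=np.array([np.cos(a),np.sin(a),0]);y=np.array([-x[1],x[0],0]);root=np.array([.6012,-.1881,.21])
for k in (.1,.105,.11):
  X=root-.205*x+(k-.11)*y+[0,0,.038];print(k,prj(p,X),prj(q,X))
for d in viewer.outline_of("keeper_grip",p)[:2]+viewer.outline_of("keeper_grip",q)[:2]:print(d["score"],d["bbox"])
E
```

```text
clock: 23.85
position: [0.4291, -0.0709, 0.3389]
tool_rot: [3.139, -0.003, 0.977]
force: [0.6, -0.5, -0.5]
grip_width: 0.0386
clock: 24.55
position: [0.5351, 0.1252, 0.3349]
tool_rot: [-3.141, 0.002, 0.98]
force: [-0.5, -0.6, -0.3]
grip_width: 0.0384
0.1 [[269.33088513 210.74807371]] [[317.5790283  229.48186873]]
0.105 [[270.19028212 209.57421311]] [[316.05568469 228.47989171]]
0.11 [[271.04391163 208.40823036]] [[314.5336541  227.47877833]]
0.85 [260.9, 200.2, 279.6, 282.1]
0.21 [267.4, 171.5, 304.2, 233.0]
0.68 [307.3, 223.4, 319.5, 247.2]
```

View pics/z17.png

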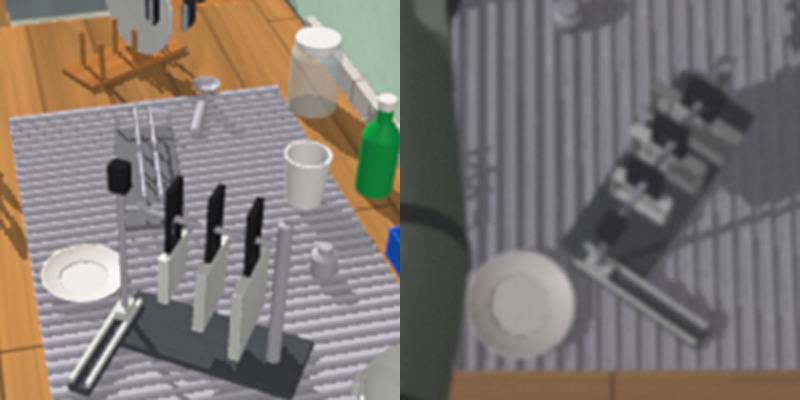

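```bash
python3 -m creep '[{"rx":0,"ry":0,"rz":0,"tx":0,"ty":0,"tz":0,"hand":0.1},{"rx":0,"ry":0,"rz":0,"tx":0,"ty":0,"tz":0,"hand":0.1},{"rx":0,"ry":0,"rz":0,"tx":0,"ty":0,"tz":0,"hand":0.1}]' && python3 -c "
from workcell import bot
print(bot.job_done())"
```

```text
clock: 25.05
position: [0.5344, 0.1221, 0.3367]
tool_rot: [-3.142, -0.0, 0.976]
force: [0.5, 0.4, -0.2]
grip_width: 0.038
the job is handed in; nothing more can be done
None
```

I hung the middle pan on the hook about 91 mm out, then the smallest about 142 mm out. I let go of each, then slid the keeper to its end stop and handed the job in at about 25 s of the 72 s allowed.

- **Pans:** the last side and top pictures show all three hanging apart on the arm with the gripper well clear. I judged uprightness by eye; I did not measure angles or residual speed.
- **Keeper:** at the stop it no longer moved while the push force rose to about 20 N. In the final pictures its block lies within about 2 pixels of the end-stop position predicted by my fit. That fit is good to only a few millimetres, so I rely mainly on the felt stop.
- **Bystanders:** the cup, saucer and steam weight look unmoved in the last pictures. I did not look closely at the pot or spoon, but the arm did not work near them.
- **Disagreement:** my first fit of the hook's direction gave -37°, against about -34° from the arm itself in the pictures. I used -34°, and both pans slid on without any noticeable contact force.
- **Forces:** while I dragged the keeper, the wrist force reached about 32 N. That is well below the 120 N wrist limit.

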